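# Fit the tall drum on the spindle sander and lock it

### The arm

A 7-joint arm with a two-finger parallel gripper is mounted at the origin on the work surface. World frame = base frame: x ahead of the robot, y to its left, z up, the work surface at z = 0. Lengths are in m, angles in rad, forces in N, time in s.
With the tool pointing down it reaches from about 0.425 to 0.925 m from the base axis. Payload 6.8 kg.
Tool frame: the origin (TCP) lies on the centre line of the jaws, within the pads' length; the fingertips stand 17 mm ahead of it and the grasp point (between the pads) lies 2 mm behind it (nose_length is the distance from the TCP to the fingertips, in m); z points along the fingers, x is the direction in which the jaws open and shut, and the axes are right-handed (so a half turn about z gives the same grasp; the last joint's range is limited). The gripper opens to 85 mm and grips with 20 to 120 N. Pads are 22 mm wide; open, the fingers measure 114 mm over their backs; the gripper's body (76 mm by 85 mm) begins 54 mm behind the grasp point. The pads swing forward as they close: fully open they stand 13 mm farther back than shut.
Start: joints at [1.12, 0.477, 0.022, 1.555, -0.011, 1.109, -0.083], TCP at [0.227, -0.636, 0.248] pointing down, gripper open.
Joint ranges: [-2.96, 2.96], [-0.34, 2.1], [-1.41, 1.46], [0.24, 2.44], [-1.37, 4.51], [0.17, 1.92], [-2.96, 2.96]. Speed limits (rad/s): [2.39, 2.39, 3.14, 3.14, 3.14, 3.14, 3.14].

### API

Orientations are given as a unit quaternion [w, x, y, z].
In Python, from station import * gives the robot as it stands.
- The arm moves only by the tool send_rows, never from a script. Its argument "commands" is a list of rows, each an object with "translation": the shift along the tool's x, y, z in m, a list of three; "rot": the turn, a rotation vector about the tool's x, y, z in degrees, a list of three; "grip": the finger opening in m, from 0 to 0.0854. In form: [{"translation": [tx, ty, tz], "rot": [rx, ry, rz], "grip": grip}, ...]. A call has exactly 5 rows; each row shifts and turns the commanded pose from where the row before left it, along the tool's axes as they then stand; what a row does not reach is not made up. A row lasts 1/12 s, in which the tool goes at most 41.7 mm and 7.16 degrees, less where a joint would pass 70% of its speed; a pose out of reach is approached as far as the arm can. A call with a gripper value outside its range is refused whole. The fingers move at their own pace and stop on an object; "force" is the grip in N (left out, the last holds). Time passes only in rows, so rows that do not move let the fingers close, or fill a call up. It gives the time, the measured TCP pose, the force and the opening at its end, in the units of the state.
- get_obs(): the state, without advancing time (a new reading comes with each control period).
- read_camera(name): name is "scene" or "top" or "wrist"; returns a dict with "pixels" (480x640x3 uint8, red, green, blue), "depth" (480x640 float32, m along the optical axis (not along the pixel's ray), 0 where there is no reading), "mtx" (3x3 intrinsics, pixels), "dist" ([k1, k2, p1, p2, k3] as OpenCV has them; the pictures are not rectified), "extrinsics" (4x4, takes a point from camera to world coordinates). Camera axes: x right, y up, looking along -z (the intrinsics and any distortion apply to the point x, -y, -z); pixel columns grow to the right and rows downward; lengths in m; the calibration is good to about 2 mm. A picture is of the moment at which its call begins.
- hand_in(): hands the job in, once; it reports no verdict.
The state is a dict: "t": time; "q": joint angles; "joint_vel": joint speeds; "joint_torque": joint torques, N m; "eef_pos": TCP position; "tool_rot": TCP orientation; "contact_force": force on the tool from outside, world axes, zero at the start; "torque": the same for the moment, N m; "gripper_width": opening from 0.0 (shut) to 1.0 (fully open).
Only numpy, scipy, OpenCV 4.12 (cv2) and the standard library are available. Lean on these libraries where they do the work, as an engineer would, in place of code of your own. Each camera call takes 0.05 s, during which the arm holds its last target.

### The job

Take the taller of the two sanding drums off its leaning rack peg and fit it over the upright spindle of the sander, lowering it by hand until it sits fully down on the collar rather than letting it fall. Then lift the locking pin out of its wooden block and drop it shaft-down into the hollow spindle so that its flange rests on top of the drum. Let go of both, and leave the short drum and everything else on the bench where it is.

Things in the scene. Friction and masses are not known exactly. Their poses are not given: they have to be found in the camera images.
- tall_drum_center (a point): Centre (half-way up, on the axis) of the TALL sanding drum: brown hollow cylinder with dark rubber ends, 100 mm long, 56 mm outside diameter, 33 mm through bore, 0.2 to 0.4 kg. Its z axis is the drum's axis: at the start it points up, leaning 35 degrees towards the rack's -x side; the drum sits over a peg, lower end on the board. Either end may go down on the spindle.
- short_drum_center (a point): Centre of the SHORT sanding drum: same material and diameters (56 mm outside, 33 mm bore) but 65 mm long; sits on the other peg of the rack, 130 mm away; which peg is which varies. Must stay there.
- spindle_top (a point): Centre of the top end of the upright hollow steel spindle: 26 mm outside diameter, standing 92 mm above the dark collar (72 mm diameter) on which the drum must sit. Its bore, open at the top, is 18 mm wide and 86 mm deep. With the drum fully down, the drum's top is 8 mm above this point and its centre 42 mm below it.
- sander: Fixed spindle sander head, origin under its centre on the bench, spindle in the middle: grey plate 200 (x) by 180 mm, top 28 mm above the bench, collar 6 mm higher. A grey dust shroud, up to 45 mm above the plate, stands 80 mm from the spindle on the +x side.
- pin_knob (a point): Centre of the locking pin's round grip knob (26 mm diameter, 45 mm tall). Below it a flange, 40 mm diameter, 8 mm thick, its underside 30.5 mm below this point, then a 12 mm shaft with tapered tip, the tip 110.5 mm below this point. Steel, 0.14 to 0.24 kg; z points up the pin. Stands upright in its block, flange on the block's top. Seated in the spindle, this point is 38.5 mm above the spindle's top.
- rack: Fixed wooden rack 270 mm wide; origin under its centre on the bench. Its board (130 by 270 mm, 35 degrees from level, lower edge nearest the robot) faces up and to the rack's -x side. Two pegs, 24 mm diameter and 60 mm long, stand square to the board, 65 mm either side of its middle (along y), feet 55 mm above the bench.
- pin_block: Fixed dark wooden block 90 x 90 x 100 mm tall, origin under its centre; the pin stands in an 18 mm hole, 90 mm deep, in the middle of its top.
- mug_rim (a point): Bystander: centre of the mouth of a white mug, 80 mm across, 92 mm tall, standing on the bench.
- glue_bottle: Bystander: white glue bottle, 64 mm diameter, 170 mm tall; origin at the centre of its underside.
- screw_jar: Bystander: glass jar with steel cap, 70 mm diameter, 85 mm tall; origin at the centre of its underside.
- plane: Bystander: wooden hand plane 210 mm long (along its y), 60 mm wide, 90 mm tall; origin at the centre of its underside.
- sanding_block: Bystander: cork sanding block 65 x 110 x 35 mm; origin at the centre of its underside.
- mallet: Bystander: wooden mallet lying down, about 310 mm long along its x, head 70 x 130 x 80 mm at +x; origin near its middle, on the bench.
- brush: Bystander: bench brush lying along its x; origin under its middle.
Not all that is in view belongs to the job. What is shaped like the part that bears pin_knob but orange or red is not meant. What is shaped like the part that bears tall_drum_center but orange is not meant.

How it is judged:
By the outcome, as a careful person would: the job done as asked, in the order asked, and still so for the second after the job is handed in, with the robot touching nothing.
It also fails if it takes over 72 s, if anything falls off the work surface, if the arm or the gripper's body presses on something with over 40 N, if the wrist force passes 120 N, or if a joint passes its speed limit or range.

## Working session

There is one attempt and no reset: what is moved stays moved. The work goes in short steps, Python scripts to look and compute and a tool call to move; the robot and the scene stay as the last step left them, time stands still between calls to the robot, and variables do not carry over. Pictures are saved under pics/ and viewed, and the job is handed in when it is done.

Besides the shell and the picture viewer there is one more tool, called after ">>>" by a JSON object that holds its "fn" and its "kwargs", one argument or row to a line. send_rows: Moves the arm, as the interface text tells. Its arguments: {"type":"object","properties":{"commands":{"type":"array","items":{"type":"object","properties":{"translation":{"type":"array","items":{"type":"number"}},"rot":{"type":"array","items":{"type":"number"}},"grip":{"type":"number"}}}},"force":{"type":"number"}},"required":["commands"]}

```bash
ls; mkdir -p pics; python3 - <<'E'
from station import *
import cv2,numpy as np
print(get_obs())
for n in ["scene","top","wrist"]:
    c=read_camera(n); cv2.imwrite(f"pics/{n}0.png",c["pixels"][:,:,::-1]); np.savez(f"pics/{n}0.npz",**c)
    print(n,c["mtx"].round(1).tolist(),np.round(c["dist"],3),np.round(c["extrinsics"],3).tolist())
E
```

```text
pics
{'t': 0.0, 'q': array([ 1.11991977,  0.47777874,  0.02232453,  1.55649088, -0.0115085 ,
        1.10930793, -0.08309936]), 'joint_vel': array([-0.00060094,  0.00087811,  0.00029923, -0.00075908,  0.00062128,
       -0.00086123, -0.00045226]), 'joint_torque': array([-9.75151215e-05, -5.96452260e+01,  1.60803851e+00, -2.81192189e+01,
        1.25045894e-02,  9.47043911e-03,  2.38773123e-05]), 'eef_pos': array([ 0.22667039, -0.63518238,  0.24732307]), 'tool_rot': array([-4.83298055e-04,  8.17353040e-01, -5.76136396e-01, -7.92847739e-04]), 'contact_force': array([-0.27561793,  0.14814002, -0.03690951]), 'torque': array([-0.02968453,  0.02198746, -0.01020388]), 'gripper_width': 1.0048342847112286}
scene [[570.2, 0.0, 314.0], [0.0, 570.2, 238.7], [0.0, 0.0, 1.0]] [-0.047  0.     0.     0.     0.   ] [[0.468, -0.486, 0.738, 1.688], [0.884, 0.256, -0.391, -0.636], [0.001, 0.836, 0.549, 0.997], [0.0, 0.0, 0.0, 1.0]]
top [[441.7, 0.0, 310.7], [0.0, 441.7, 248.7], [0.0, 0.0, 1.0]] [-0.104  0.     0.     0.     0.   ] [[-0.025, 0.989, -0.145, 0.337], [-1.0, -0.025, -0.002, -0.003], [-0.006, 0.145, 0.989, 1.229], [0.0, 0.0, 0.0, 1.0]]
wrist [[371.5, 0.0, 317.3], [0.0, 371.5, 243.0], [0.0, 0.0, 1.0]] [-0.028  0.     0.     0.     0.   ] [[0.336, 0.901, 0.274, 0.297], [-0.942, 0.322, 0.096, -0.611], [-0.001, -0.291, 0.957, 0.373], [0.0, 0.0, 0.0, 1.0]]
```

View pics/scene0.png

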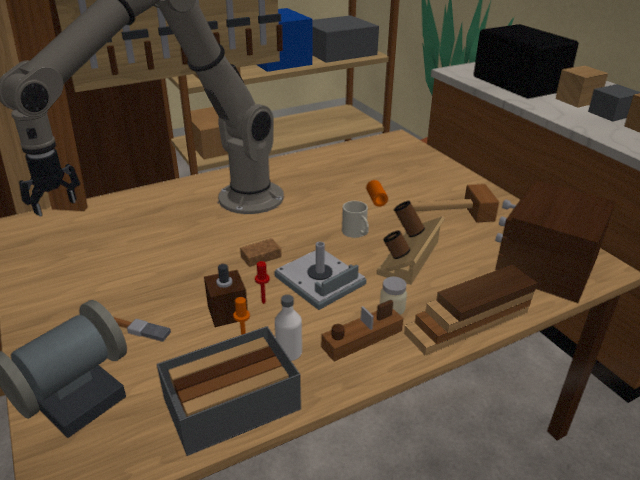

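View pics/top0.png

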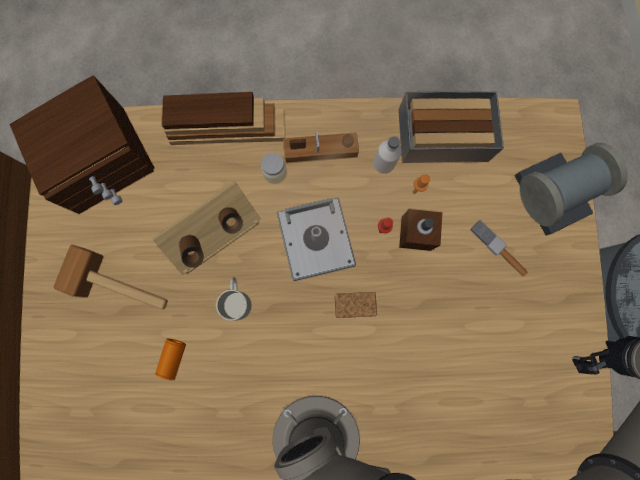

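View pics/wrist0.png

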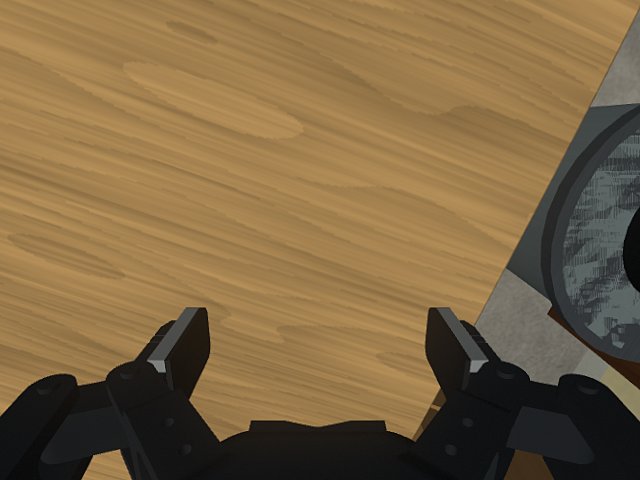

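```bash
cat > h.py <<'E'
import numpy as np, cv2, os
def load(f): return dict(np.load(f))
def cloud(c, world=True):
    d=c["depth"]; H,W=d.shape
    u,v=np.meshgrid(np.arange(W),np.arange(H))
    p=cv2.undistortPoints(np.stack([u,v],-1).reshape(-1,1,2).astype(np.float64),c["mtx"],c["dist"]).reshape(H,W,2)
    P=np.stack([p[...,0]*d,-p[...,1]*d,-d],-1)
    E=c["extrinsics"]; Q=P@E[:3,:3].T+E[:3,3]; Q[d<=0]=np.nan
    return Q
def ray(c,u,v):
    p=cv2.undistortPoints(np.array([[[u,v]]],float),c["mtx"],c["dist"]).ravel()
    E=c["extrinsics"]; r=E[:3,:3]@np.array([p[0],-p[1],-1]); return E[:3,3],r/np.linalg.norm(r)
def onplane(c,u,v,z):
    o,r=ray(c,u,v); return o+r*(z-o[2])/r[2]
def proj(c,P):
    E=c["extrinsics"]; q=(np.atleast_2d(P)-E[:3,3])@E[:3,:3]
    q=q*[1,-1,-1]; return cv2.projectPoints(q.reshape(-1,1,3),np.zeros(3),np.zeros(3),c["mtx"],c["dist"])[0].reshape(-1,2)
def crop(c,x0,y0,x1,y1,s,fn):
    cv2.imwrite(fn,cv2.resize(c["pixels"][y0:y1,x0:x1,::-1],None,fx=s,fy=s,interpolation=cv2.INTER_CUBIC))
E
python3 - <<'E'
from h import *
t=load("pics/top0.npz"); s=load("pics/scene0.npz")
crop(t,140,120,460,320,2.5,"pics/t1.png"); crop(s,190,170,450,340,3,"pics/s1.png")
for n,c in (("t",t),("s",s)):
    Q=cloud(c); g=c["depth"]>0; print(n,g.mean())
    # bench
    m=(abs(Q[...,2])<0.02)&(Q[...,0]>0.1)&(Q[...,0]<0.9); print(np.nanmedian(Q[m][:,2]),np.nanstd(Q[m][:,2]))
Q=cloud(t)
for nm,(u,v) in dict(spin=(316,231),pin=(426,226),short=(231,218),tall=(191,250),mug=(233,305)).items():
    print(nm,Q[v,u].round(3), Q[v-8:v+9,u-8:u+9,2].max().round(3))
Q=cloud(s)
for nm,(u,v) in dict(spin=(320,246),pin=(223,272),short=(397,243),tall=(408,215)).items():
    print(nm,Q[v,u].round(3))
E
```

```text
t 0.9959016927083333
-0.0005659051896684808 0.0032276019041530303
s 0.960068359375
0.00020302945035599596 0.004128929938749618
spin [ 0.553 -0.016  0.077] nan
pin [ 0.545 -0.29   0.151] 0.157
short [0.588 0.206 0.105] nan
tall [0.501 0.299 0.143] 0.152
mug [0.365 0.219 0.004] nan
spin [ 0.555 -0.017  0.124]
pin [ 0.567 -0.3    0.142]
short [0.609 0.203 0.097]
tall [0.523 0.301 0.117]
```

View pics/t1.png

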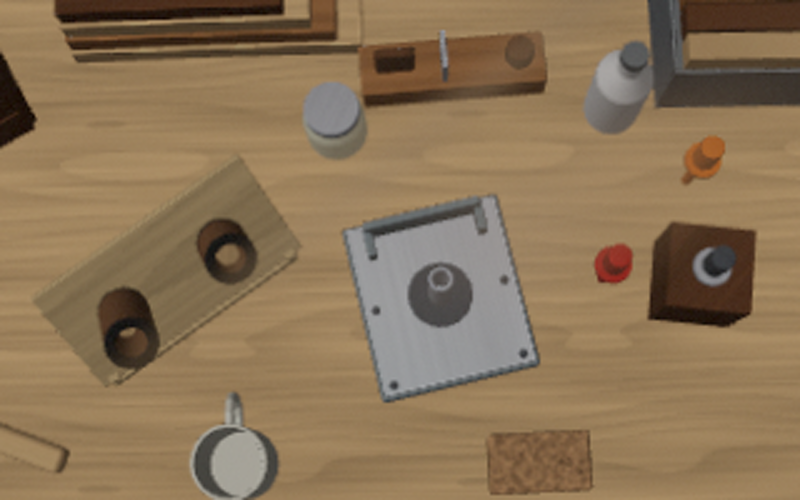

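View pics/s1.png

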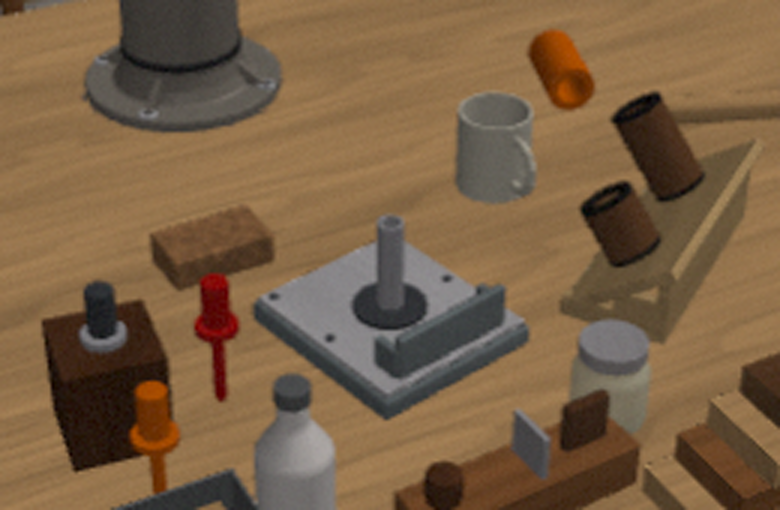

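```bash
cat > m.py <<'E'
from h import *
t=load("pics/top0.npz"); s=load("pics/scene0.npz")
# spindle
a=onplane(t,316,230.4,.126); b=onplane(s,320,244,.126); print("spin",a.round(4),b.round(4))
# pin knob top z=0.1+8+22.5+22.5... knob centre = 100+30.5=130.5 ; knob top 153
# top-view blob dark of pin
Qt=cloud(t);Qs=cloud(s)
for n,Q,c in(("t",Qt,t),("s",Qs,s)):
    m=(Q[...,2]>.146)&(Q[...,2]<.16)&(np.hypot(Q[...,0]-.555,Q[...,1]+.295)<.05)
    p=Q[m]; print("knobtop",n,len(p),p.mean(0).round(4),p.min(0).round(3),p.max(0).round(3))
    m=(Q[...,2]>.119)&(Q[...,2]<.135)&(np.hypot(Q[...,0]-.56,Q[...,1]-.0+.015)<.03)
    p=Q[m]; print("spintop",n,len(p),p.mean(0).round(4) if len(p) else '',p.min(0).round(3),p.max(0).round(3))
# board plane
for n,Q,c in(("t",Qt,t),("s",Qs,s)):
    m=(Q[...,2]>.02)&(Q[...,2]<.14)&(Q[...,0]>.44)&(Q[...,0]<.74)&(Q[...,1]>.11)&(Q[...,1]<.42)
    px=c["pixels"].astype(int); m&=(px[...,0]>75 if n=="s" else px[...,0]>90)
    P=Q[m]; 
    best=0
    rng=np.random.default_rng(0)
    for _ in range(400):
        q=P[rng.choice(len(P),3,False)]; nn=np.cross(q[1]-q[0],q[2]-q[0]); 
        if np.linalg.norm(nn)<1e-6: continue
        nn/=np.linalg.norm(nn); 
        if abs(abs(nn[2])-np.cos(np.radians(35)))>.06: continue
        i=abs((P-q[0])@nn)<.004
        if i.sum()>best: best=i.sum(); bi=i
    R=P[bi]; mu=R.mean(0); nn=np.linalg.svd(R-mu)[2][2]; nn*=np.sign(nn[2])
    print("board",n,len(P),best,mu.round(3),nn.round(4),"lean",np.degrees(np.arccos(nn[2])).round(2),"yaw",np.degrees(np.arctan2(-nn[1],-nn[0])).round(2))
    print(R.min(0),R.max(0))
E
python3 m.py
```

```text
spin [ 0.5453 -0.0151  0.126 ] [ 0.5486 -0.0135  0.126 ]
knobtop t 86 [ 0.5537 -0.2971  0.1517] [ 0.542 -0.308  0.146] [ 0.566 -0.286  0.157]
spintop t 45 [ 0.5437 -0.0139  0.1246] [ 0.531 -0.025  0.119] [ 0.555 -0.002  0.13 ]
knobtop s 64 [ 0.5603 -0.2976  0.152 ] [ 0.548 -0.309  0.146] [ 0.57  -0.286  0.156]
spintop s 48 [ 0.5491 -0.0137  0.1242] [ 0.537 -0.026  0.12 ] [ 0.563 -0.     0.129]
board t 3539 3031 [0.581 0.283 0.062] [-0.4693 -0.3201  0.823 ] lean 34.61 yaw 34.3
[0.4522772  0.11212708 0.02000004] [0.73967308 0.41890119 0.09467457]
board s 1729 933 [0.605 0.263 0.067] [-0.4674 -0.3188  0.8246] lean 34.45 yaw 34.3
[0.4823446  0.11048404 0.02014563] [0.73903166 0.41811641 0.09715919]
```

```bash
cat > m2.py <<'E'
from h import *
from scipy.optimize import least_squares
t=load("pics/top0.npz"); s=load("pics/scene0.npz")
psi=np.radians(34.3); n=np.array([-np.sin(np.radians(35))*np.cos(psi),-np.sin(np.radians(35))*np.sin(psi),np.cos(np.radians(35))])
ey=np.array([-np.sin(psi),np.cos(psi),0]); ex=np.cross(ey,n)
print("n",n.round(4),"ey",ey.round(4),"ex",ex.round(4))
for nm,c,b0 in(("t",t,np.array([.581,.283,.062])),("s",s,np.array([.605,.263,.067]))):
    Q=cloud(c).reshape(-1,3); 
    Q=Q[np.isfinite(Q).all(1)]
    for w,c0 in (("tall",[.515,.300,.11]),("short",[.6,.205,.09])):
        c0=np.array(c0); L=.1 if w=="tall" else .065
        h=(Q-b0)@n; a=(Q-c0)@ex; b=(Q-c0)@ey
        m=(h>.015)&(h<L+.015)&(np.hypot(a,b)<.055)
        side=m&(h<L-.008)&(np.hypot(a,b)>.012); 
        A=np.c_[a,b][side]
        f=lambda p:np.hypot(A[:,0]-p[0],A[:,1]-p[1])-.028
        p=np.zeros(2)
        for _ in range(4):
            k=abs(f(p))<(.015 if _<1 else .009); A0=A; A=A[k]; r=least_squares(f,p,loss="soft_l1",f_scale=.003); p=r.x; A=A0
        hm=h[m&(np.hypot(a-p[0],b-p[1])>.017)&(np.hypot(a-p[0],b-p[1])<.027)&(h>L-.012)]
        ax=c0+ex*p[0]+ey*p[1]; foot=ax-n*((ax-b0)@n)
        print(nm,w,"n",m.sum(),k.sum(),"p",p.round(4),"rms",np.std(f(p)[k]).round(4),"toph",np.median(hm).round(4),len(hm),"foot",foot.round(4),"centre",(foot+n*L/2).round(4),"centre from top",(foot+n*(np.median(hm)-L/2)).round(4))
E
python3 m2.py
```

```text
n [-0.4738 -0.3232  0.8192] ey [-0.5635  0.8261  0.    ] ex [0.6767 0.4616 0.5736]
t tall n 604 238 p [-0.0042  0.0057] rms 0.0041 toph 0.0989 119 foot [0.5398 0.3238 0.0543] centre [0.5161 0.3077 0.0952] centre from top [0.5166 0.308  0.0943]
t short n 433 97 p [-0.0103  0.0116] rms 0.0007 toph 0.0643 188 foot [0.605  0.2225 0.052 ] centre [0.5896 0.212  0.0786] centre from top [0.5899 0.2122 0.0781]
s tall n 566 358 p [-0.0061  0.0148] rms 0.0027 toph 0.0973 81 foot [0.5338 0.3307 0.0525] centre [0.5101 0.3145 0.0935] centre from top [0.5114 0.3154 0.0913]
s short n 405 237 p [-0.0078  0.0122] rms 0.0026 toph 0.0635 90 foot [0.6067 0.2244 0.0528] centre [0.5913 0.2139 0.0794] centre from top [0.5921 0.2144 0.0782]
```

```bash
python3 - <<'E'
from h import *
t=load("pics/top0.npz"); s=load("pics/scene0.npz")
n=np.array([-0.4738,-0.3232,0.8192])
for c,T,S in ((t,(192.8,256.4),(231.6,222.4)),(s,(403.3,206.7),(393,238))):
    a=onplane(c,*T,.1355);b=onplane(c,*S,.107); print((a-.05*n).round(4),(b-.0325*n).round(4),np.linalg.norm((a-.1*n-b+.065*n)))
crop(t,165,190,265,290,6,"pics/t2.png"); crop(s,370,190,450,290,6,"pics/s2.png")
E
```

```text
[0.5091 0.313  0.0945] [0.5914 0.2141 0.0804] 0.12804672492915004
[0.5242 0.3138 0.0945] [0.6091 0.2092 0.0804] 0.13420596185417563
```

View pics/t2.png

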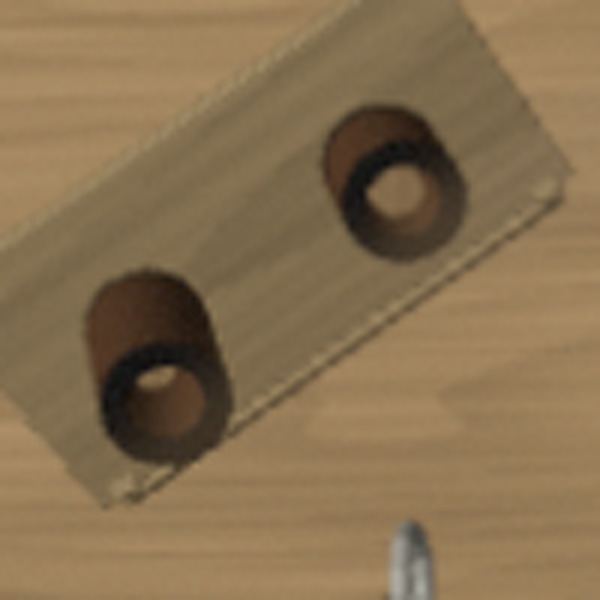

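View pics/s2.png

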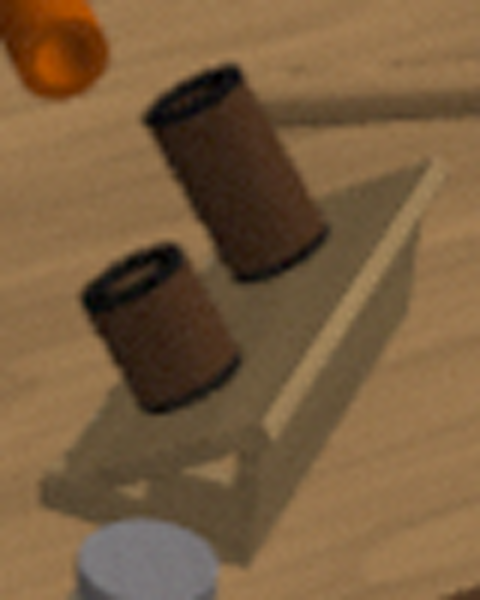

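>>> {"fn": "send_rows", "kwargs": {
  "commands": [
    {"translation":[-0.0194,-0.0319,-0.0075],"rot":[0,0,0],"grip":0.0854},
    {"translation":[-0.0194,-0.0319,-0.0075],"rot":[0,0,0],"grip":0.0854},
    {"translation":[-0.0194,-0.0319,-0.0075],"rot":[0,0,0],"grip":0.0854},
    {"translation":[-0.0194,-0.0319,-0.0075],"rot":[0,0,0],"grip":0.0854},
    {"translation":[-0.0194,-0.0319,-0.0075],"rot":[0,0,0],"grip":0.0854}
  ],
  "force": 60
}}

```text
t: 0.57
eef_pos: [0.3452, -0.4891, 0.2859]
tool_rot: [-0.0, 0.817, -0.576, -0.0]
contact_force: [1.1, -0.3, 0.1]
gripper_width: 1.002
```

>>> {"fn": "send_rows", "kwargs": {
  "commands": [
    {"translation":[-0.0194,-0.0319,-0.0075],"rot":[0,0,0],"grip":0.0854},
    {"translation":[-0.0194,-0.0319,-0.0075],"rot":[0,0,0],"grip":0.0854},
    {"translation":[-0.0194,-0.0319,-0.0075],"rot":[0,0,0],"grip":0.0854},
    {"translation":[-0.0194,-0.0319,-0.0075],"rot":[0,0,0],"grip":0.0854},
    {"translation":[-0.0194,-0.0319,-0.0075],"rot":[0,0,0],"grip":0.0854}
  ]
}}

```text
t: 0.98
eef_pos: [0.4628, -0.3442, 0.3236]
tool_rot: [0.0, 0.817, -0.576, -0.0]
contact_force: [0.5, -0.9, 0.1]
gripper_width: 1.0
```

>>> {"fn": "send_rows", "kwargs": {
  "commands": [
    {"translation":[-0.0194,-0.0319,-0.0075],"rot":[0,0,0],"grip":0.0854},
    {"translation":[-0.0194,-0.0319,-0.0075],"rot":[0,0,0],"grip":0.0854},
    {"translation":[-0.0194,-0.0319,-0.0075],"rot":[0,0,0],"grip":0.0854},
    {"translation":[-0.0194,-0.0319,-0.0075],"rot":[0,0,0],"grip":0.0854},
    {"translation":[-0.0194,-0.0319,-0.0075],"rot":[0,0,0],"grip":0.0854}
  ]
}}

```text
t: 1.4
eef_pos: [0.5804, -0.1993, 0.361]
tool_rot: [0.0, 0.817, -0.576, -0.0]
contact_force: [0.6, 0.2, -0.3]
gripper_width: 0.998
```

```bash
cat >> h.py <<'E'
from scipy.spatial.transform import Rotation as Ro
def snap(name,tag):
    from station import read_camera
    c=read_camera(name); np.savez(f"pics/{name}{tag}.npz",**c); cv2.imwrite(f"pics/{name}{tag}.png",c["pixels"][:,:,::-1]); return c
def pose():
    from station import get_obs
    o=get_obs(); q=o["tool_rot"]; return o["eef_pos"],Ro.from_quat([q[1],q[2],q[3],q[0]]),o
def plan(P,R=None):
    p,r,o=pose(); d=np.asarray(P)-p; print("pos",p.round(4),"world d",d.round(4),"tool d",r.inv().apply(d).round(4),"len",np.linalg.norm(d).round(4))
    if R is not None:
        rv=(r.inv()*R).as_rotvec(degrees=True); print("rotvec",rv.round(2),"ang",np.linalg.norm(rv).round(2),"tool d in final frame",R.inv().apply(d).round(4))
def frame(z,x):
    z=np.asarray(z,float);z/=np.linalg.norm(z);x=np.asarray(x,float);x-=z*(x@z);x/=np.linalg.norm(x); return Ro.from_matrix(np.c_[x,np.cross(z,x),z])
N=np.array([-0.4738,-0.3232,0.8192]);EY=np.array([-.5635,.8261,0])
E
python3 - <<'E'
from h import *
snap("wrist","1")
E
```

```text
(no output)
```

View pics/wrist1.png

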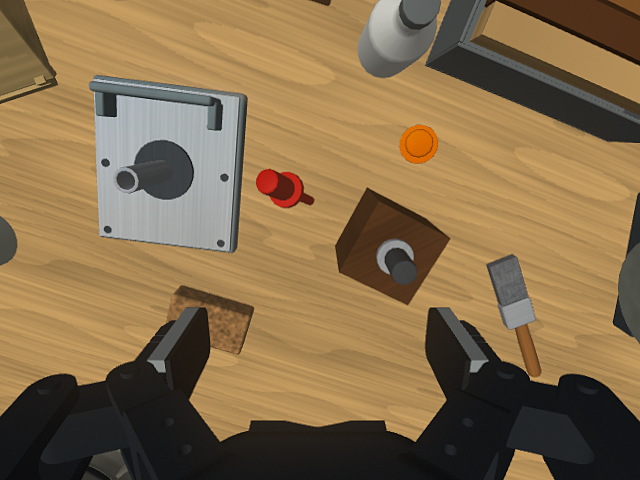

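```bash
python3 - <<'E'
from h import *
w=load("pics/wrist1.npz")
crop(w,90,140,210,220,5,"pics/w1a.png"); crop(w,340,200,460,300,5,"pics/w1b.png")
print("spin",onplane(w,126,180,.126).round(4),"collar",onplane(w,164,170,.034).round(4))
print("knob",onplane(w,403.5,272,.153).round(4),"flange",onplane(w,394.5,258,.108).round(4))
# depth check
Q=cloud(w); print(Q[258-22:258-17,386:396,2].round(3)); print("plate z",np.nanmedian(Q[215:225,120:200,2]))
E
```

```text
spin [ 0.545 -0.015  0.126] collar [ 0.5454 -0.0158  0.034 ]
knob [ 0.5551 -0.2972  0.153 ] flange [ 0.5539 -0.298   0.108 ]
[[0.1   0.1   0.101 0.1   0.1   0.101 0.101 0.1   0.101 0.1  ]
 [0.1   0.1   0.101 0.101 0.099 0.1   0.1   0.1   0.099 0.1  ]
 [0.101 0.1   0.101 0.102 0.1   0.1   0.101 0.1   0.1   0.101]
 [0.1   0.101 0.1   0.101 0.099 0.099 0.101 0.102 0.103 0.102]
 [0.1   0.101 0.101 0.104 0.104 0.104 0.105 0.106 0.105 0.105]]
plate z 0.028333840209283145
```

View pics/w1a.png

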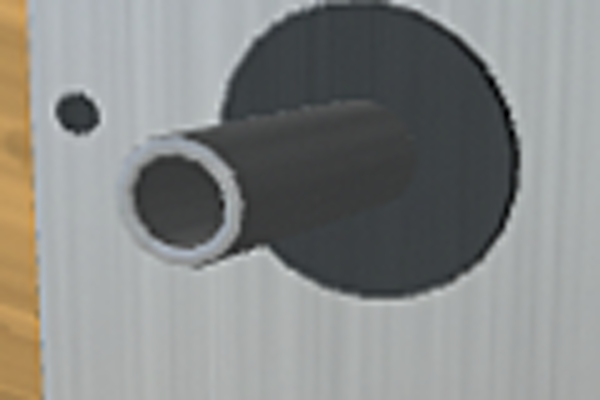

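View pics/w1b.png

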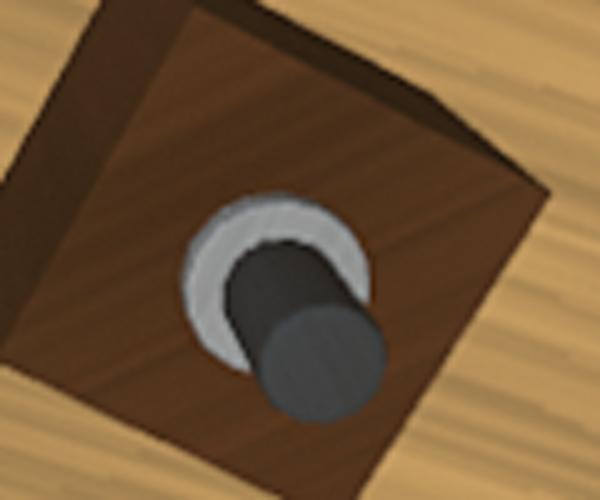

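```bash
python3 - <<'E'
from h import *
c=np.array([.509,.313,.0945]); R=frame(-N,-EY)
plan(c+.134*N,R)
p,r,o=pose(); print(o["q"].round(2))
# interpolate 15 rows
P=c+.134*N
rv=(r.inv()*R).as_rotvec(); n=10
print((np.degrees(rv)/n).round(2))
E
```

```text
pos [ 0.5857 -0.1903  0.3625] world d [-0.1402  0.46   -0.1582] tool d [-0.4797 -0.0266  0.1597] len 0.5062
rotvec [ 34.44  -4.18 -13.65] ang 37.28 tool d in final frame [-0.459  -0.0267  0.2118]
[ 0.39  0.31 -0.22  1.55  0.06  1.29 -1.06]
[ 3.44 -0.42 -1.36]
```

>>> {"fn": "send_rows", "kwargs": {
  "commands": [
    {"translation":[-0.04,-0.002,0],"rot":[0,0,0],"grip":0.0854},
    {"translation":[-0.04,-0.002,0],"rot":[0,0,0],"grip":0.0854},
    {"translation":[-0.04,-0.002,0],"rot":[0,0,0],"grip":0.0854},
    {"translation":[-0.04,-0.002,0],"rot":[0,0,0],"grip":0.0854},
    {"translation":[-0.04,-0.002,0],"rot":[0,0,0],"grip":0.0854}
  ]
}}

```text
t: 1.87
eef_pos: [0.5208, -0.0077, 0.3605]
tool_rot: [0.0, 0.817, -0.576, -0.0]
contact_force: [-0.0, 0.1, -0.3]
gripper_width: 1.001
```

>>> {"fn": "send_rows", "kwargs": {
  "commands": [
    {"translation":[-0.04,-0.002,0],"rot":[3.6,-0.4,-1.4],"grip":0.0854},
    {"translation":[-0.04,-0.002,0],"rot":[3.6,-0.4,-1.4],"grip":0.0854},
    {"translation":[-0.04,-0.002,0],"rot":[3.6,-0.4,-1.4],"grip":0.0854},
    {"translation":[-0.04,-0.002,0],"rot":[3.6,-0.4,-1.4],"grip":0.0854},
    {"translation":[-0.04,-0.002,0],"rot":[3.6,-0.4,-1.4],"grip":0.0854}
  ]
}}

```text
t: 2.28
eef_pos: [0.4535, 0.1808, 0.3639]
tool_rot: [-0.139, 0.841, -0.518, 0.077]
contact_force: [0.8, 1.3, 1.0]
gripper_width: 1.0
```

```bash
python3 - <<'E'
from h import *
c=np.array([.509,.313,.0945]); R=frame(-N,-EY)
plan(c+.134*N,R); print(pose()[2]["q"].round(2))
E
```

```text
pos [0.4535 0.1808 0.3639] world d [-0.008   0.0889 -0.1596] tool d [-0.0805  0.019   0.1631] len 0.1829
rotvec [16.66 -2.54 -7.02] ang 18.25 tool d in final frame [-0.078   0.056   0.1557]
[ 0.05 -0.08 -0.51  2.01 -0.07  0.88 -1.53]
```

>>> {"fn": "send_rows", "kwargs": {
  "commands": [
    {"translation":[-0.016,0.0075,0.032],"rot":[3.3,-0.5,-1.4],"grip":0.0854},
    {"translation":[-0.016,0.0075,0.032],"rot":[3.3,-0.5,-1.4],"grip":0.0854},
    {"translation":[-0.016,0.0075,0.032],"rot":[3.3,-0.5,-1.4],"grip":0.0854},
    {"translation":[-0.016,0.0075,0.032],"rot":[3.3,-0.5,-1.4],"grip":0.0854},
    {"translation":[-0.016,0.0075,0.032],"rot":[3.3,-0.5,-1.4],"grip":0.0854}
  ]
}}

```text
t: 2.7
eef_pos: [0.4425, 0.2448, 0.2261]
tool_rot: [-0.235, 0.844, -0.462, 0.135]
contact_force: [-0.4, -0.7, -0.7]
gripper_width: 0.999
```

```bash
python3 - <<'E'
from h import *
snap("wrist","2")
c=np.array([.509,.313,.0945]); R=frame(-N,-EY)
plan(c+.134*N,R); print(pose()[2]["q"].round(2))
E
```

```text
pos [0.4437 0.2437 0.2258] world d [ 0.0018  0.026  -0.0215] tool d [-0.0213 -0.0021  0.0261] len 0.0338
rotvec [ 3.63 -1.82 -1.22] ang 4.24 tool d in final frame [-0.0204 -0.0008  0.0269]
[-0.03  0.06 -0.64  2.32  0.4   0.25 -2.03]
```

View pics/wrist2.png

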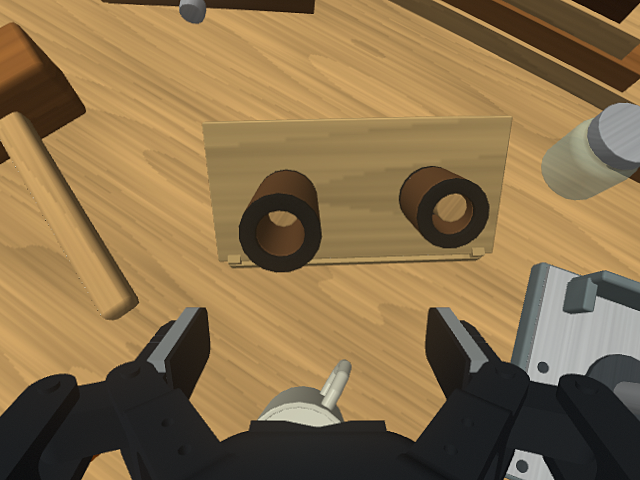

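```bash
cat >> h.py <<'E'
PSI=np.radians(34.3); HX=np.array([np.cos(PSI),np.sin(PSI),0])
def lean(deg): 
    a=np.radians(deg); return frame(np.sin(a)*HX-np.array([0,0,np.cos(a)]),-EY)
E
python3 - <<'E'
from h import *
w=load("pics/wrist2.npz")
im=w["pixels"]; 
m=(im.max(2)<50).astype(np.uint8); m[290:]=0
k,lab,st,ce=cv2.connectedComponentsWithStats(m)
for i in range(1,k):
    if st[i,4]>300: print(st[i],ce[i].round(1))
crop(w,220,150,520,290,2.6,"pics/w2a.png")
tc=onplane(w,280.3,231.5,.1355); print("tall top",tc.round(4),"centre",(tc-.05*N).round(4))
sc=onplane(w,450.5,213,.107); print("short",sc.round(4),(sc-.0325*N).round(4), np.linalg.norm(tc-.1*N-sc+.065*N))
Q=cloud(w); H=((Q-tc)@N)
for u,v in((246,232),(315,228),(279,264)): print(Q[v,u].round(4), H[v,u].round(4))
# board plane check
B=Q[130:160,230:400].reshape(-1,3); mu=B.mean(0); nn=np.linalg.svd(B-mu)[2][2]; print(nn,((tc-mu)@nn).round(4), np.degrees(np.arctan2(nn[1],nn[0])))
E
```

```text
[572   0  68  23 828] [610.4   7.3]
[ 417  178   72   70 2579] [452.6 212.4]
[ 239  193   82   79 3350] [279.6 231.7]
tall top [0.4866 0.2998 0.1355] centre [0.5103 0.316  0.0945]
short [0.574  0.2059 0.107 ] [0.5894 0.2164 0.0804] 0.12682108850085802
[0.4742 0.3188 0.1353] -0.0004
[0.5007 0.2815 0.137 ] 0.0005
[0.4694 0.2906 0.1231] 0.001Traceback (most recent call last):
  File "<stdin>", line 14, in <module>
    u, s, vh = gufunc(a, signature=signature)
               ~~~~~~^^^^^^^^^^^^^^^^^^^^^^^^
    raise LinAlgError("SVD did not converge")
numpy.linalg.LinAlgError: SVD did not converge
```

View pics/w2a.png

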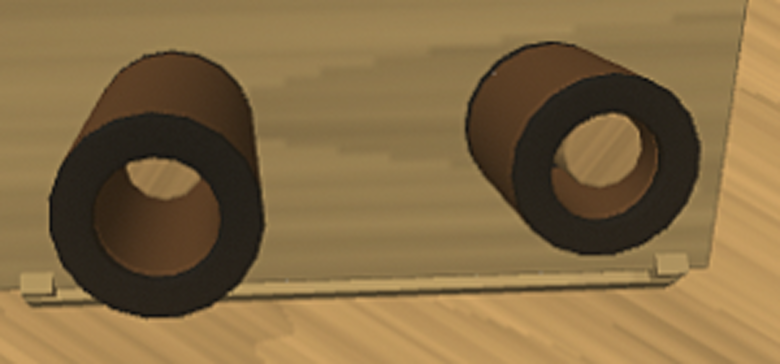

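```bash
python3 - <<'E'
from h import *
c=np.array([.5103,.316,.0945]); R=lean(15); z=R.apply([0,0,1])
T=c+.026*N+.002*z; print(T.round(4),z.round(3))
plan(T-.10*z,R)
E
```

```text
[0.4984 0.3079 0.1139] [ 0.214  0.146 -0.966]
pos [0.4437 0.2437 0.2258] world d [ 0.0333  0.0496 -0.0154] tool d [-0.0244 -0.0388  0.0412] len 0.0617
rotvec [-16.36  -1.58  -1.52] ang 16.51 tool d in final frame [-0.0222 -0.0496  0.0292]
```

>>> {"fn": "send_rows", "kwargs": {
  "commands": [
    {"translation":[-0.0047,-0.0089,0.0071],"rot":[-3.3,-0.3,-0.3],"grip":0.0854},
    {"translation":[-0.0047,-0.0089,0.0071],"rot":[-3.3,-0.3,-0.3],"grip":0.0854},
    {"translation":[-0.0047,-0.0089,0.0071],"rot":[-3.3,-0.3,-0.3],"grip":0.0854},
    {"translation":[-0.0047,-0.0089,0.0071],"rot":[-3.3,-0.3,-0.3],"grip":0.0854},
    {"translation":[-0.0047,-0.0089,0.0071],"rot":[-3.3,-0.3,-0.3],"grip":0.0854}
  ]
}}

```text
t: 3.17
eef_pos: [0.4811, 0.2944, 0.2182]
tool_rot: [-0.116, 0.876, -0.465, 0.061]
contact_force: [-0.3, 0.4, 1.1]
gripper_width: 1.002
```

```bash
python3 - <<'E'
from h import *
w=snap("wrist","3")
c=np.array([.5103,.316,.0945]); R=lean(15); z=R.apply([0,0,1])
T=c+.026*N+.002*z
plan(T,R); print(pose()[2]["q"].round(2))
im=w["pixels"]; 
m=(im.max(2)<50).astype(np.uint8); m[330:]=0
k,lab,st,ce=cv2.connectedComponentsWithStats(m)
for i in range(1,k):
    if st[i,4]>300: print(st[i],ce[i].round(1))
E
```

```text
pos [0.4832 0.2972 0.2184] world d [ 0.0152  0.0107 -0.1045] tool d [1.000e-04 9.100e-03 1.058e-01] len 0.1062
rotvec [-0.    0.19 -0.21] ang 0.29 tool d in final frame [-0.0003  0.0091  0.1058]
[-0.1   0.28 -0.66  2.    0.32  0.67 -1.92]
[ 461  212   83   66 2943] [502.2 244.3]
[ 269  245   89   71 3500] [313.  279.7]
[185 308  24  22 337] [198.9 320.6]
[427 308  24  22 332] [435.9 320.7]
```

View pics/wrist3.png

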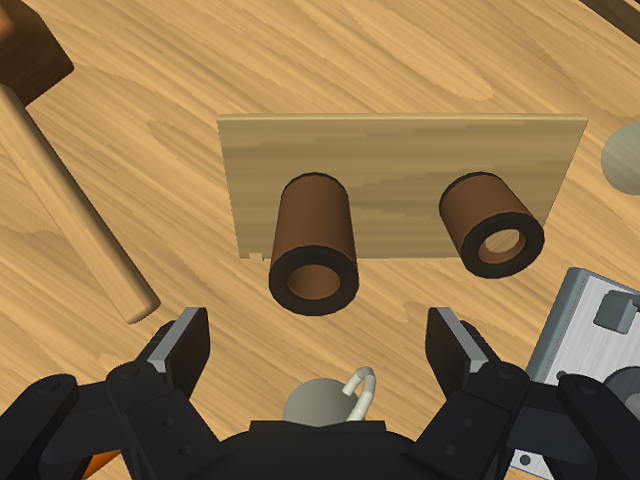

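```bash
python3 - <<'E'
from h import *
w=load("pics/wrist3.npz")
tc=onplane(w,313.4,280.3,.1355); print("tall top",tc.round(4),"centre",(tc-.05*N).round(4))
print(np.degrees(np.arctan2(*( (proj(w,tc)-proj(w,tc-.1*N))[0]))))
E
```

```text
tall top [0.4874 0.3009 0.1355] centre [0.5111 0.3171 0.0945]
-0.5955157386356872
```

>>> {"fn": "send_rows", "kwargs": {
  "commands": [
    {"translation":[-0.0003,0.003,0.021],"rot":[0,0,0],"grip":0.0854},
    {"translation":[-0.0003,0.003,0.021],"rot":[0,0,0],"grip":0.0854},
    {"translation":[0,0.002,0.021],"rot":[0,0,0],"grip":0.0854},
    {"translation":[0,0.001,0.021],"rot":[0,0,0],"grip":0.0854},
    {"translation":[0,0.0005,0.021],"rot":[0,0,0],"grip":0.0854}
  ]
}}

```text
t: 3.63
eef_pos: [0.4957, 0.3044, 0.113]
tool_rot: [-0.116, 0.875, -0.465, 0.062]
contact_force: [0.2, -0.6, -0.5]
gripper_width: 1.001
```

>>> {"fn": "send_rows", "kwargs": {
  "commands": [
    {"translation":[0,0,0],"rot":[0,0,0],"grip":0.065},
    {"translation":[0,0,0],"rot":[0,0,0],"grip":0.06},
    {"translation":[0,0,0],"rot":[0,0,0],"grip":0.05},
    {"translation":[0,0,0],"rot":[0,0,0],"grip":0.04},
    {"translation":[0,0,0],"rot":[0,0,0],"grip":0.04}
  ],
  "force": 60
}}

```text
t: 4.05
eef_pos: [0.4953, 0.3048, 0.1145]
tool_rot: [-0.117, 0.875, -0.465, 0.062]
contact_force: [-3.1, -0.7, 2.9]
gripper_width: 0.65
```

```bash
python3 - <<'E'
from h import *
w=snap("wrist","4")
c=np.array([.5108,.3165,.0945]); R=lean(15); z=R.apply([0,0,1])
T=c+.026*N+.002*z
plan(T,R); o=pose()[2];print(o["q"].round(2),o["gripper_width"],o["contact_force"])
print("retract along n in tool:",pose()[1].inv().apply(N).round(3))
E
```

```text
pos [0.4953 0.3048 0.1145] world d [ 0.0036  0.0035 -0.0007] tool d [-0.0009 -0.0046  0.0019] len 0.0051
rotvec [-0.22 -0.07 -0.22] ang 0.32 tool d in final frame [-0.0009 -0.0046  0.0019]
[-0.24  0.44 -0.52  2.06  0.54  0.48 -2.13] 0.6542996862570464 [-4.22696538 -2.11729652  5.55329665]
retract along n in tool: [ 0.002  0.338 -0.941]
```

View pics/wrist4.png

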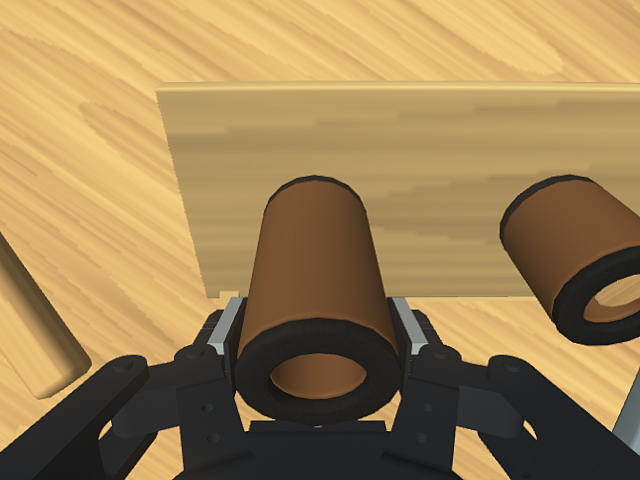

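>>> {"fn": "send_rows", "kwargs": {
  "commands": [
    {"translation":[0,0.0034,-0.0094],"rot":[0,0,0],"grip":0.04},
    {"translation":[0,0.0034,-0.0094],"rot":[0,0,0],"grip":0.04},
    {"translation":[0,0.0034,-0.0094],"rot":[0,0,0],"grip":0.04},
    {"translation":[0,0.0034,-0.0094],"rot":[0,0,0],"grip":0.04},
    {"translation":[0,0.0034,-0.0094],"rot":[0,0,0],"grip":0.04}
  ],
  "force": 80
}}

```text
t: 4.52
eef_pos: [0.4712, 0.2885, 0.1555]
tool_rot: [-0.117, 0.875, -0.465, 0.062]
contact_force: [2.7, 1.0, -3.3]
gripper_width: 0.643
```

>>> {"fn": "send_rows", "kwargs": {
  "commands": [
    {"translation":[0,0.0034,-0.0094],"rot":[0,0,0],"grip":0.04},
    {"translation":[0,0.0034,-0.0094],"rot":[0,0,0],"grip":0.04},
    {"translation":[0,0.0034,-0.0094],"rot":[0,0,0],"grip":0.04},
    {"translation":[0,0.0034,-0.0094],"rot":[0,0,0],"grip":0.04},
    {"translation":[0,0.0034,-0.0094],"rot":[0,0,0],"grip":0.04}
  ]
}}

```text
t: 4.93
eef_pos: [0.4467, 0.2719, 0.1956]
tool_rot: [-0.116, 0.876, -0.465, 0.062]
contact_force: [0.0, -0.3, -3.0]
gripper_width: 0.642
```

```bash
python3 - <<'E'
from h import *
w=snap("wrist","5"); snap("scene","5")
crop(load("pics/scene5.npz"),300,100,500,300,3,"pics/s5.png")
o=pose()[2];print(o["q"].round(2),o["gripper_width"],o["contact_force"],o["eef_pos"])
E
```

```text
[-0.08  0.24 -0.67  2.12  0.33  0.59 -1.94] 0.6486622524529052 [ 0.24661237 -0.71140707 -4.8884164 ] [0.44724226 0.27218468 0.1963453 ]
```

View pics/wrist5.png

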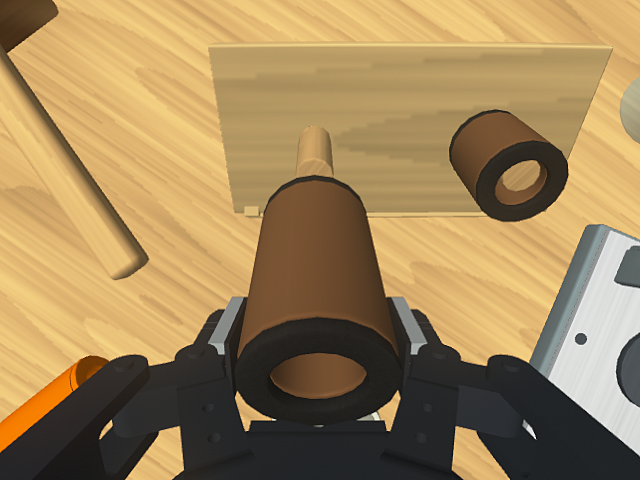

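View pics/s5.png

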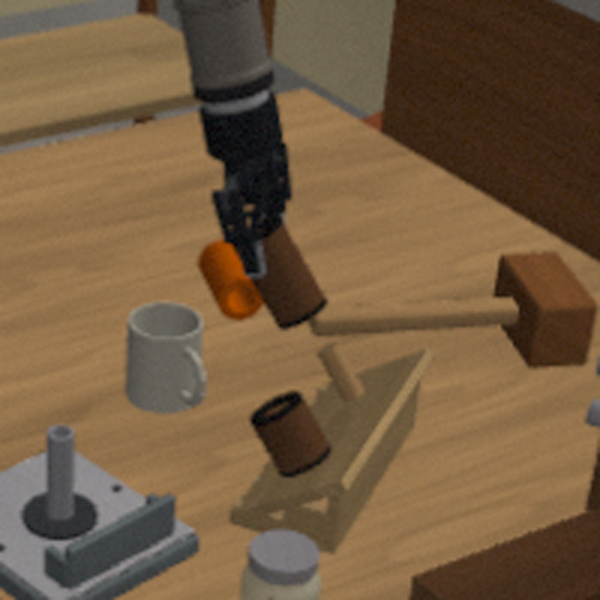

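```bash
cat >> h.py <<'E'
# drum in tool frame, from grip
def setdrum():
    p=np.array([.4953,.3048,.1145]); r=Ro.from_quat([.875,-.465,.062,-.117])
    c=np.array([.5108,.3165,.0945]); return r.inv().apply(c-p), r.inv().apply(N)
DC,DA=setdrum()
def drumnow():
    p,r,o=pose(); return p+r.apply(DC), r.apply(DA)
def upright(xdir=None):
    # tool orientation with drum axis up, tool x along xdir horizontally
    x=np.asarray(-EY if xdir is None else xdir,float)
    a=DA/np.linalg.norm(DA); xt=np.array([1,0,0])-a*a[0]; xt/=np.linalg.norm(xt)
    M=np.c_[xt,np.cross(a,xt),a]; W=np.c_[x,np.cross([0,0,1],x),[0,0,1]]
    return Ro.from_matrix(W@M.T)
E
python3 - <<'E'
from h import *
print(DC,DA)
R=upright()
print("drum",drumnow())
S=np.array([.545,-.0152])
T=np.r_[S,.19+.05]-R.apply(DC); print("TCP target",T,R.apply([0,0,1]).round(3))
plan(T,R)
E
```

```text
[-0.00101675 -0.01346115  0.02439065] [ 0.00247028  0.3383075  -0.94105008]
drum (array([0.46274381, 0.28387353, 0.17633998]), array([-0.47398167, -0.32262137,  0.81932298]))
TCP target [ 0.54188653 -0.01847227  0.26750888] [-0.278 -0.193 -0.941]
pos [0.4472 0.2722 0.1963] world d [ 0.0946 -0.2907  0.0712] tool d [ 0.2939  0.0629 -0.0906] len 0.3139
rotvec [-34.98   0.1   -0.23] ang 34.98 tool d in final frame [ 0.2936  0.1044 -0.0373]
```

>>> {"fn": "send_rows", "kwargs": {
  "commands": [
    {"translation":[0,0.0039,-0.0145],"rot":[-3.0,0,0],"grip":0.04},
    {"translation":[0,0.003,-0.0145],"rot":[-3.0,0,0],"grip":0.04},
    {"translation":[0,0.0025,-0.0145],"rot":[-3.0,0,0],"grip":0.04},
    {"translation":[0,0.0015,-0.0145],"rot":[-3.0,0,0],"grip":0.04},
    {"translation":[0,0.001,-0.0145],"rot":[-3.0,0,0],"grip":0.04}
  ]
}}

```text
t: 5.45
eef_pos: [0.428, 0.2592, 0.2648]
tool_rot: [0.0, 0.883, -0.469, -0.0]
contact_force: [0.1, 0.2, -3.9]
gripper_width: 0.647
```

```bash
python3 - <<'E'
from h import *
R=upright()
print("drum",drumnow(),pose()[2]["q"].round(2))
S=np.array([.545,-.0152])
T=np.r_[S,.19+.05]-R.apply(DC)
plan(T,R)
E
```

```text
drum (array([0.43859471, 0.267593  , 0.24037263]), array([-0.27855383, -0.19144993,  0.94116311])) [-0.05  0.24 -0.71  1.91  0.18  1.06 -1.81]
pos [0.428  0.2592 0.2648] world d [ 0.1139 -0.2777  0.0027] tool d [ 0.2938  0.0613 -0.0027] len 0.3001
rotvec [-19.75   0.18  -0.19] ang 19.76 tool d in final frame [0.2936 0.0594 0.0192]
```

>>> {"fn": "send_rows", "kwargs": {
  "commands": [
    {"translation":[0.0294,0.0061,-0.001],"rot":[-2.0,0,0],"grip":0.04},
    {"translation":[0.0294,0.0061,-0.001],"rot":[-2.0,0,0],"grip":0.04},
    {"translation":[0.0294,0.0061,0],"rot":[-2.0,0,0],"grip":0.04},
    {"translation":[0.0294,0.0061,0],"rot":[-2.0,0,0],"grip":0.04},
    {"translation":[0.0294,0.0061,0.001],"rot":[-2.0,0,0],"grip":0.04}
  ]
}}

```text
t: 5.87
eef_pos: [0.4862, 0.1195, 0.2672]
tool_rot: [0.076, 0.88, -0.467, -0.041]
contact_force: [0.2, 0.6, -2.9]
gripper_width: 0.645
```

>>> {"fn": "send_rows", "kwargs": {
  "commands": [
    {"translation":[0.0294,0.0061,0.001],"rot":[-2.0,0,0],"grip":0.04},
    {"translation":[0.0294,0.0061,0.001],"rot":[-2.0,0,0],"grip":0.04},
    {"translation":[0.0294,0.0061,0.001],"rot":[-2.0,0,0],"grip":0.04},
    {"translation":[0.0294,0.0061,0.002],"rot":[-2.0,0,0],"grip":0.04},
    {"translation":[0.0294,0.0061,0.002],"rot":[-1.8,0,0],"grip":0.04}
  ]
}}

```text
t: 6.28
eef_pos: [0.5427, -0.0198, 0.2672]
tool_rot: [0.151, 0.87, -0.462, -0.08]
contact_force: [-0.1, 0.5, -2.9]
gripper_width: 0.649
```

```bash
python3 - <<'E'
from h import *
R=upright()
print("drum",drumnow(),pose()[2]["q"].round(2))
S=np.array([.545,-.0152])
T=np.r_[S,.19+.05]-R.apply(DC)
plan(T,R)
snap("wrist","6"); s=snap("scene","6"); crop(s,240,120,400,320,4,"pics/s6.png")
E
```

```text
drum (array([ 0.54581476, -0.01646059,  0.23973546]), array([ 8.17524165e-04, -2.93235133e-03,  1.00001203e+00])) [ 0.21  0.45 -0.51  1.64  0.32  1.45 -1.36]
pos [ 0.5427 -0.0198  0.2672] world d [-0.0008  0.0013  0.0003] tool d [-0.0016  0.     -0.0003] len 0.0016
rotvec [-0.06  0.23 -0.15] ang 0.28 tool d in final frame [-0.0016  0.     -0.0003]
```

View pics/wrist6.png

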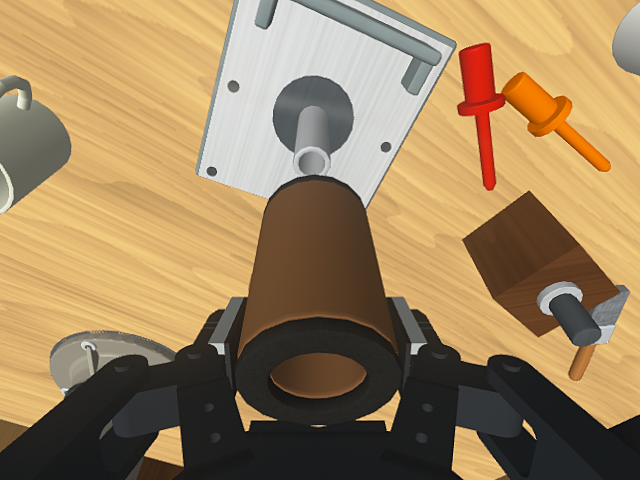

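View pics/s6.png

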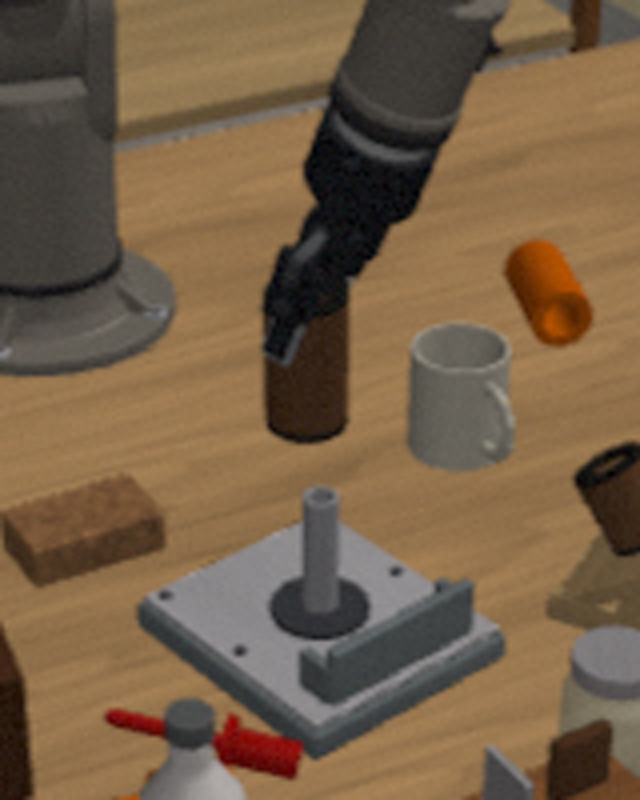

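```bash
python3 - <<'E'
from h import *
s=load("pics/scene6.npz"); crop(s,180,200,380,360,4,"pics/s6b.png")
s=load("pics/scene5.npz"); crop(s,180,200,380,360,4,"pics/s5b.png")
t=snap("top","6"); crop(t,300,150,500,270,4,"pics/t6b.png")
E
```

```text
(no output)
```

View pics/s6b.png

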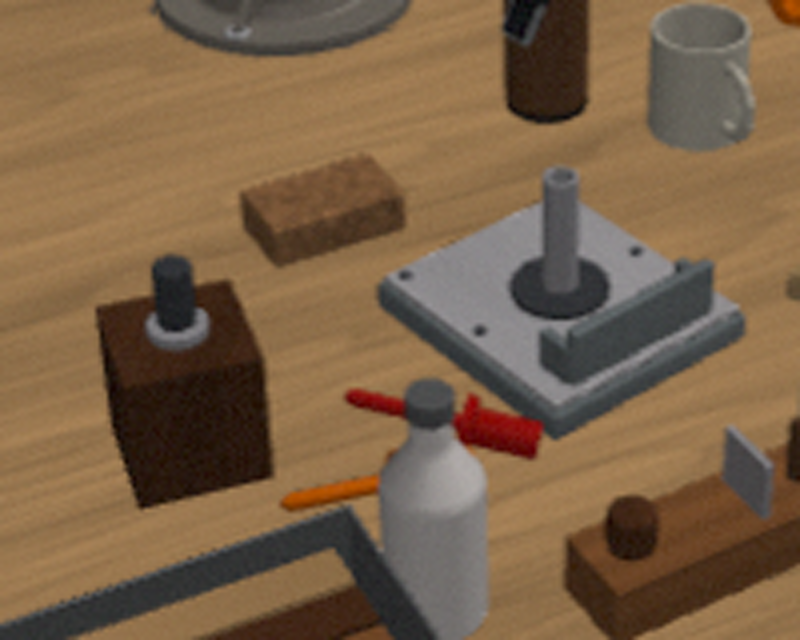

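View pics/s5b.png

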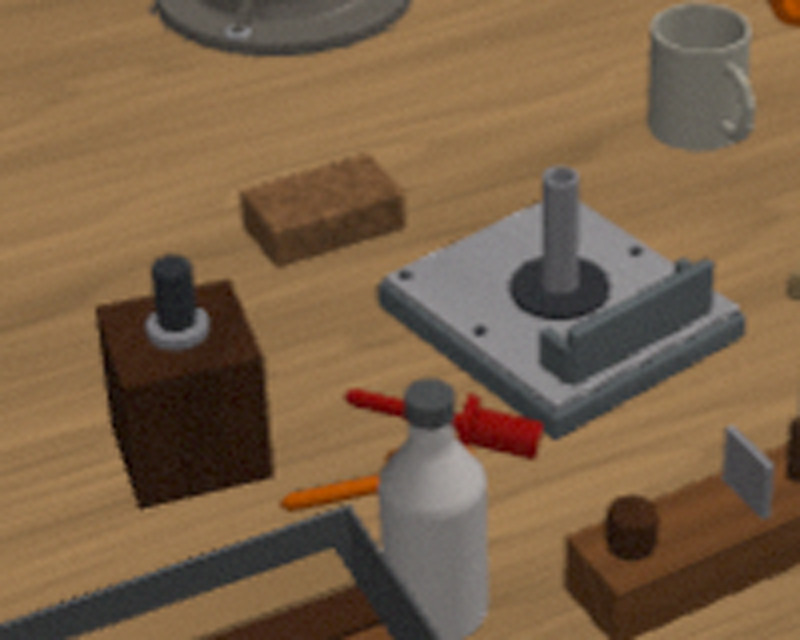

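View pics/t6b.png

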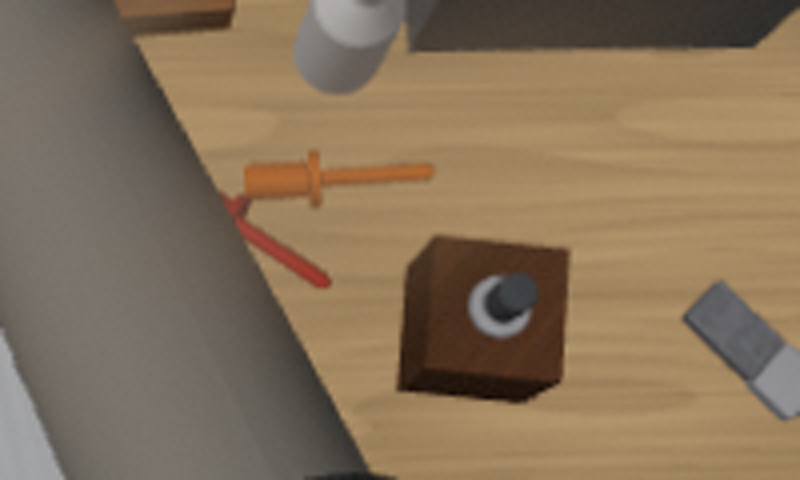

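```bash
python3 - <<'E'
from h import *
w=load("pics/wrist6.npz"); print("spin",onplane(w,312.5,161.5,.126).round(4))
c,a=drumnow(); th=np.linspace(0,2*np.pi,60)
e1=np.array([1,0,0]);e2=np.array([0,1,0])
im=w["pixels"][:,:,::-1].copy()
for s_,r in((-.05,.028),(.05,.028),(.05,.0165)):
    P=c+a*s_+r*(np.cos(th)[:,None]*e1+np.sin(th)[:,None]*e2)
    cv2.polylines(im,[proj(w,P).round().astype(int)],True,(0,255,0),1)
P=np.array([.545,-.0152,.126])+.013*(np.cos(th)[:,None]*e1+np.sin(th)[:,None]*e2)
cv2.polylines(im,[proj(w,P).round().astype(int)],True,(0,0,255),1)
cv2.imwrite("pics/w6o.png",cv2.resize(im[130:440,200:440],None,fx=1.9,fy=1.9))
E
```

```text
spin [ 0.5464 -0.0141  0.126 ]
```

View pics/w6o.png

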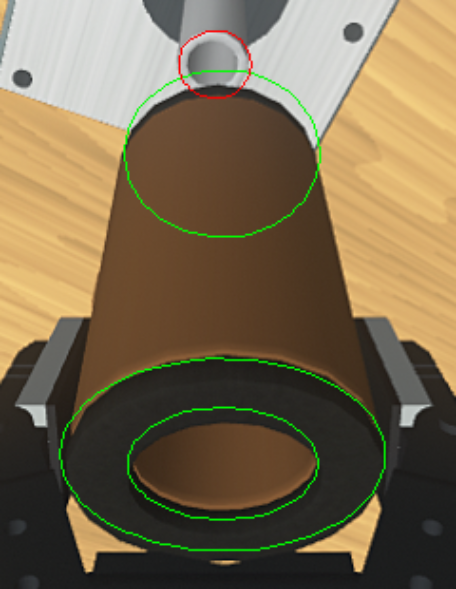

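```bash
cat > cyl.py <<'E'
from h import *
from scipy.optimize import least_squares
def fitcyl(w,c,a,R=.028,L=.1):
    Q=cloud(w); im=w["pixels"].astype(int)
    d=Q-c; h=d@a; rad=np.linalg.norm(d-h[...,None]*a,axis=-1)
    m=(abs(h)<.043)&(rad<.036)&(rad>.018)
    P=Q[m]
    e1=np.cross(a,[0,1,0]);e1/=np.linalg.norm(e1);e2=np.cross(a,e1)
    def f(p):
        aa=a+p[2]*e1+p[3]*e2; aa/=np.linalg.norm(aa); dd=P-(c+p[0]*e1+p[1]*e2); hh=dd@aa
        return np.linalg.norm(dd-hh[:,None]*aa,axis=1)-R
    r=least_squares(f,np.zeros(4),loss="soft_l1",f_scale=.001); p=r.x
    aa=a+p[2]*e1+p[3]*e2; aa/=np.linalg.norm(aa); cc=c+p[0]*e1+p[1]*e2
    d=Q-cc; h=d@aa; rad=np.linalg.norm(d-h[...,None]*aa,axis=-1)
    tm=(rad<.026)&(rad>.0185)&(h>.035)&(h<.065); top=np.median(h[tm]); 
    sm=(rad<.031)&(rad>.025)&(h<0); bot=np.nanpercentile(h[sm],0.5)
    print("n",m.sum(),"rms",np.std(r.fun),"axis",aa.round(4),"shift",p[:2].round(4),"top h",top.round(4),tm.sum(),"bot",bot.round(4))
    return cc+aa*(top-L/2),aa
E
python3 - <<'E'
from cyl import *
w=load("pics/wrist6.npz"); c,a=drumnow()
C,A=fitcyl(w,c,a); print("pred",c.round(4),"fit centre",C.round(4))
C,A=fitcyl(w,C,A); print(C.round(4),"bottom centre",(C-.05*A).round(4))
E
```

```text
n 19212 rms 0.003787025836971517 axis [ 0.0179 -0.0067  0.9998] shift [0.0024 0.0013] top h 0.0519 5741 bot -0.206
pred [ 0.546  -0.0179  0.2389] fit centre [ 0.5436 -0.0192  0.2408]
n 17936 rms 0.0015423491277236784 axis [ 0.0115 -0.0129  0.9999] shift [0.0001 0.0001] top h 0.05 5512 bot -0.208
[ 0.5435 -0.0193  0.2408] bottom centre [ 0.5429 -0.0186  0.1908]
```

```bash
python3 - <<'E'
from cyl import *
w=load("pics/wrist6.npz"); crop(w,280,130,350,200,8,"pics/w6s.png")
Q=cloud(w)
sub=Q[140:185,285:345].reshape(-1,3); m=(abs(sub[:,2]-.126)<.003); print(m.sum(), sub[m].mean(0).round(4),sub[m].min(0).round(4),sub[m].max(0).round(4))
for p in ((311,162.6),(312.5,161.5),(313,161)): print(onplane(w,*p,.126).round(4))
E
```

```text
517 [ 0.547  -0.0127  0.1259] [ 0.5325 -0.027   0.123 ] [ 0.5574 -0.0016  0.1284]
[ 0.5451 -0.0137  0.126 ]
[ 0.5464 -0.0141  0.126 ]
[ 0.5468 -0.0142  0.126 ]
```

View pics/w6s.png

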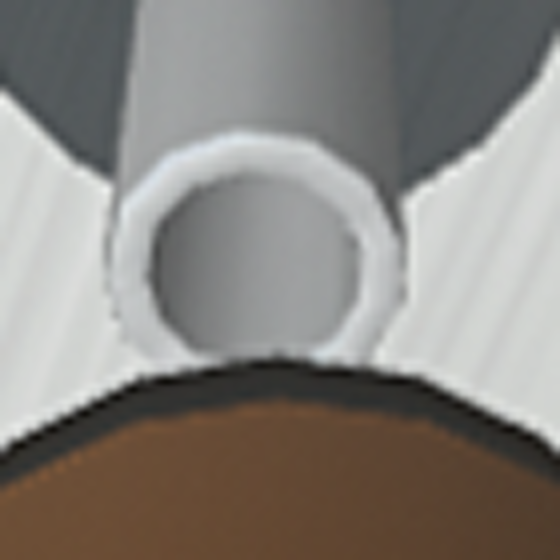

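```bash
python3 - <<'E'
from cyl import *
w=load("pics/wrist6.npz"); S=onplane(w,311.8,163.2,.126); print(S.round(4))
C=np.array([.5435,-.0193,.2408]); A=np.array([.0115,-.0129,.9999])
p,r,o=pose(); print(p.round(4))
B=C-.05*A
# correct: rotate A to up about TCP, then move
rot=Ro.align_vectors([[0,0,1]],[A])[0]; print("rot tool deg",r.inv().apply(rot.as_rotvec(degrees=True)).round(2))
C2=p+rot.apply(C-p); d=S[:2]-C2[:2]; print("world shift",d.round(4),"tool",r.inv().apply(np.r_[d,0]).round(4), "up in tool",r.inv().apply([0,0,1]).round(3),"bottom z",C2[2]-.05)
E
```

```text
[ 0.5451 -0.0144  0.126 ]
[ 0.5429 -0.0213  0.2664]
rot tool deg [0.14 0.92 0.33]
world shift [0.0013 0.0052] tool [-0.0036 -0.0037 -0.0013] up in tool [ 0.     0.337 -0.941] bottom z 0.19078598831896393
```

>>> {"fn": "send_rows", "kwargs": {
  "commands": [
    {"translation":[-0.0036,-0.0037,-0.0013],"rot":[0.1,0.9,0.3],"grip":0.04},
    {"translation":[0,-0.0034,0.0094],"rot":[0,0,0],"grip":0.04},
    {"translation":[0,-0.0034,0.0094],"rot":[0,0,0],"grip":0.04},
    {"translation":[0,-0.0034,0.0094],"rot":[0,0,0],"grip":0.04},
    {"translation":[0,0,0],"rot":[0,0,0],"grip":0.04}
  ]
}}

```text
t: 6.85
eef_pos: [0.5421, -0.0135, 0.2351]
tool_rot: [0.155, 0.87, -0.462, -0.074]
contact_force: [-0.7, -0.5, -3.3]
gripper_width: 0.646
```

```bash
python3 - <<'E'
from cyl import *
w=snap("wrist","7"); c,a=drumnow(); p,r,o=pose(); print(p.round(4))
C,A=fitcyl(w,c,a); C,A=fitcyl(w,C,A); C,A=fitcyl(w,C,A); print("pred",c.round(4),"fit",C.round(4),A.round(4),"bottom",(C-.05*A).round(4))
crop(w,230,120,400,240,4,"pics/w7a.png")
s=snap("scene","7"); crop(s,280,160,360,280,5,"pics/s7.png")
E
```

```text
[ 0.5425 -0.0136  0.2362]
n 20887 rms 0.004155214047556397 axis [0.01   0.0095 0.9999] shift [0.0027 0.0025] top h 0.05 5793 bot -0.1756
n 17913 rms 0.0015709493826139228 axis [ 4.e-03 -1.e-04  1.e+00] shift [0.0001 0.0001] top h 0.05 5517 bot -0.1756
n 17968 rms 0.0014655544431719794 axis [ 3.9e-03 -5.0e-04  1.0e+00] shift [0. 0.] top h 0.05 5511 bot -0.1756
pred [ 0.5459 -0.0106  0.2087] fit [ 0.5431 -0.0133  0.2087] [ 3.9e-03 -5.0e-04  1.0e+00] bottom [ 0.5429 -0.0132  0.1587]
```

View pics/w7a.png

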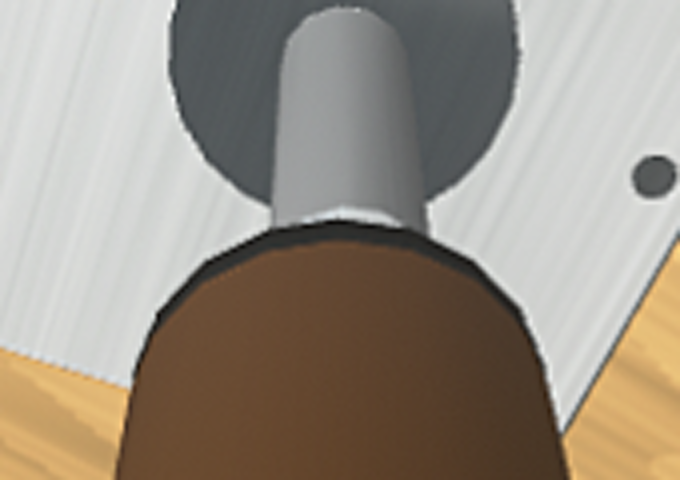

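View pics/s7.png

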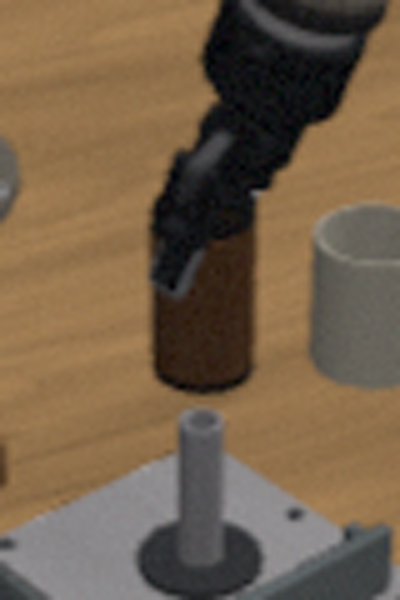

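>>> {"fn": "send_rows", "kwargs": {
  "commands": [
    {"translation":[0.0015,-0.001,-0.0004],"rot":[0,-0.2,0],"grip":0.04},
    {"translation":[0,-0.0034,0.0094],"rot":[0,0,0],"grip":0.04},
    {"translation":[0,-0.0034,0.0094],"rot":[0,0,0],"grip":0.04},
    {"translation":[0,-0.0034,0.0094],"rot":[0,0,0],"grip":0.04},
    {"translation":[0,-0.0017,0.0047],"rot":[0,0,0],"grip":0.04}
  ]
}}

```text
t: 7.37
eef_pos: [0.545, -0.0149, 0.2009]
tool_rot: [0.154, 0.87, -0.463, -0.075]
contact_force: [-0.3, -0.5, -4.5]
gripper_width: 0.645
```

```bash
python3 - <<'E'
from cyl import *
w=snap("wrist","8"); c,a=drumnow(); p,r,o=pose(); print(p.round(4),o["contact_force"],o["torque"])
C,A=fitcyl(w,c,a); C,A=fitcyl(w,C,A); print("pred",c.round(4),"fit",C.round(4),A.round(4),"bottom",(C-.05*A).round(4))
s=snap("scene","8"); crop(s,280,160,360,280,5,"pics/s8.png")
cv2.imwrite("pics/w8.png",w["pixels"][:,:,::-1])
E
```

```text
[ 0.5447 -0.0149  0.2004] [ 0.34071637 -0.49712809 -4.5657825 ] [ 0.33576395 -0.45356801  0.02520502]
n 19427 rms 0.003886775207763285 axis [0.008  0.0072 0.9999] shift [0.002  0.0026] top h 0.0515 5757 bot -0.1396
n 17944 rms 0.0015623890958916004 axis [ 0.0038 -0.0029  1.    ] shift [0.0001 0.0001] top h 0.05 5501 bot -0.1412
pred [ 0.548  -0.0118  0.1729] fit [ 0.546  -0.0145  0.1744] [ 0.0038 -0.0029  1.    ] bottom [ 0.5458 -0.0144  0.1244]
```

View pics/w8.png

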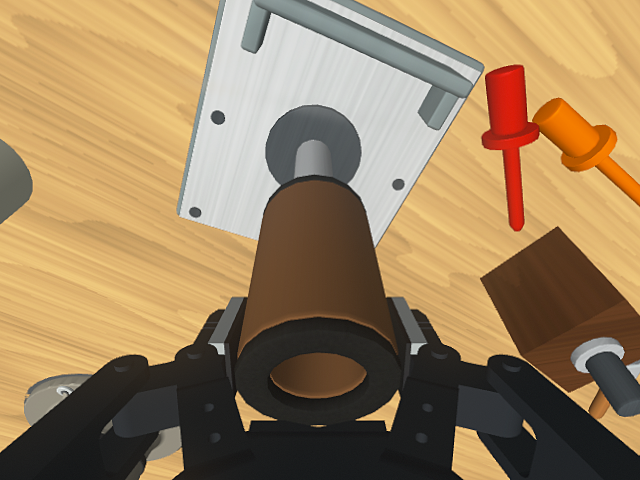

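View pics/s8.png

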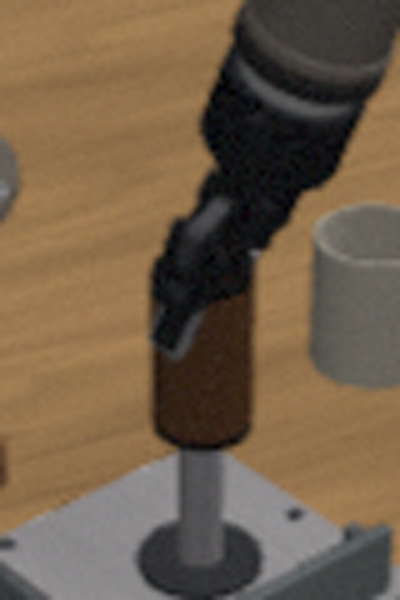

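>>> {"fn": "send_rows", "kwargs": {
  "commands": [
    {"translation":[0.0003,-0.0017,0.0047],"rot":[0,0,0],"grip":0.04},
    {"translation":[0,-0.0017,0.0047],"rot":[0,0,0],"grip":0.04},
    {"translation":[0,-0.0017,0.0047],"rot":[0,0,0],"grip":0.04},
    {"translation":[0,-0.0017,0.0047],"rot":[0,0,0],"grip":0.04},
    {"translation":[0,0,0],"rot":[0,0,0],"grip":0.04}
  ]
}}

```text
t: 7.88
eef_pos: [0.5458, -0.0151, 0.1818]
tool_rot: [0.153, 0.87, -0.463, -0.074]
contact_force: [-0.3, -0.2, -3.8]
gripper_width: 0.646
```

>>> {"fn": "send_rows", "kwargs": {
  "commands": [
    {"translation":[0,-0.0017,0.0047],"rot":[0,0,0],"grip":0.04},
    {"translation":[0,-0.0017,0.0047],"rot":[0,0,0],"grip":0.04},
    {"translation":[0,-0.0017,0.0047],"rot":[0,0,0],"grip":0.04},
    {"translation":[0,-0.0017,0.0047],"rot":[0,0,0],"grip":0.04},
    {"translation":[0,0,0],"rot":[0,0,0],"grip":0.04}
  ]
}}

```text
t: 8.3
eef_pos: [0.546, -0.0152, 0.1618]
tool_rot: [0.153, 0.87, -0.463, -0.074]
contact_force: [-0.0, 0.9, -3.5]
gripper_width: 0.649
```

>>> {"fn": "send_rows", "kwargs": {
  "commands": [
    {"translation":[0,-0.0017,0.0047],"rot":[0,0,0],"grip":0.04},
    {"translation":[0,-0.0017,0.0047],"rot":[0,0,0],"grip":0.04},
    {"translation":[0,-0.0017,0.0047],"rot":[0,0,0],"grip":0.04},
    {"translation":[0,-0.0017,0.0047],"rot":[0,0,0],"grip":0.04},
    {"translation":[0,0,0],"rot":[0,0,0],"grip":0.04}
  ]
}}

```text
t: 8.72
eef_pos: [0.5464, -0.0154, 0.1418]
tool_rot: [0.153, 0.87, -0.463, -0.074]
contact_force: [-0.4, 0.4, -3.8]
gripper_width: 0.643
```

>>> {"fn": "send_rows", "kwargs": {
  "commands": [
    {"translation":[0,-0.0017,0.0047],"rot":[0,0,0],"grip":0.04},
    {"translation":[0,-0.0017,0.0047],"rot":[0,0,0],"grip":0.04},
    {"translation":[0,-0.0017,0.0047],"rot":[0,0,0],"grip":0.04},
    {"translation":[0,-0.0017,0.0047],"rot":[0,0,0],"grip":0.04},
    {"translation":[0,0,0],"rot":[0,0,0],"grip":0.04}
  ]
}}

```text
t: 9.13
eef_pos: [0.5465, -0.0155, 0.1217]
tool_rot: [0.153, 0.87, -0.463, -0.074]
contact_force: [-3.2, 0.1, -4.4]
gripper_width: 0.647
```

```bash
python3 - <<'E'
from cyl import *
w=snap("wrist","9"); c,a=drumnow(); p,r,o=pose(); print(p.round(4),o["contact_force"],o["torque"],o["q"].round(2))
C,A=fitcyl(w,c,a); C,A=fitcyl(w,C,A); print("pred",c.round(4),"fit",C.round(4),A.round(4),"bottom",(C-.05*A).round(4))
s=snap("scene","9"); crop(s,270,180,370,300,5,"pics/s9.png")
E
```

```text
[ 0.5466 -0.0155  0.1221] [-3.66505042  0.73616649 -4.71114176] [ 0.36547553  0.10272312 -0.08596732] [ 0.17  0.61 -0.47  1.75  0.41  1.2  -1.47]
n 19809 rms 0.0038521209429327775 axis [0.0076 0.0072 0.9999] shift [0.0024 0.0027] top h 0.0507 5756 bot -0.0612
n 17903 rms 0.001546046641571562 axis [ 0.0037 -0.0024  1.    ] shift [0.     0.0001] top h 0.05 5519 bot -0.062
pred [ 0.5499 -0.0124  0.0946] fit [ 0.5475 -0.0152  0.0952] [ 0.0037 -0.0024  1.    ] bottom [ 0.5473 -0.0151  0.0452]
```

View pics/s9.png

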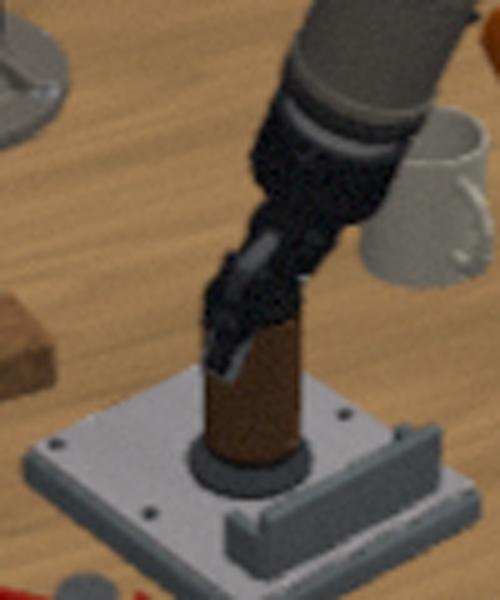

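>>> {"fn": "send_rows", "kwargs": {
  "commands": [
    {"translation":[-0.0008,0.0012,0.0004],"rot":[0,0,0],"grip":0.04},
    {"translation":[0,-0.0014,0.0037],"rot":[0,0,0],"grip":0.04},
    {"translation":[0,-0.001,0.0028],"rot":[0,0,0],"grip":0.04},
    {"translation":[0,-0.0007,0.0019],"rot":[0,0,0],"grip":0.04},
    {"translation":[0,0,0],"rot":[0,0,0],"grip":0.04}
  ]
}}

```text
t: 9.65
eef_pos: [0.5459, -0.0155, 0.1136]
tool_rot: [0.153, 0.87, -0.463, -0.074]
contact_force: [-0.3, -0.2, -3.3]
gripper_width: 0.652
```

Lateral force gone. Now lowering in ~1 mm rows until contact.

>>> {"fn": "send_rows", "kwargs": {
  "commands": [
    {"translation":[0,-0.0003,0.0009],"rot":[0,0,0],"grip":0.04},
    {"translation":[0,-0.0003,0.0009],"rot":[0,0,0],"grip":0.04},
    {"translation":[0,0,0],"rot":[0,0,0],"grip":0.04},
    {"translation":[0,0,0],"rot":[0,0,0],"grip":0.04},
    {"translation":[0,0,0],"rot":[0,0,0],"grip":0.04}
  ]
}}

```text
t: 10.07
eef_pos: [0.5457, -0.0155, 0.1122]
tool_rot: [0.153, 0.87, -0.463, -0.074]
contact_force: [-0.3, 0.1, -3.7]
gripper_width: 0.646
```

>>> {"fn": "send_rows", "kwargs": {
  "commands": [
    {"translation":[0,-0.0003,0.0009],"rot":[0,0,0],"grip":0.04},
    {"translation":[0,0,0],"rot":[0,0,0],"grip":0.04},
    {"translation":[0,0,0],"rot":[0,0,0],"grip":0.04},
    {"translation":[0,0,0],"rot":[0,0,0],"grip":0.04},
    {"translation":[0,0,0],"rot":[0,0,0],"grip":0.04}
  ]
}}

```text
t: 10.48
eef_pos: [0.5456, -0.0155, 0.1112]
tool_rot: [0.153, 0.87, -0.463, -0.074]
contact_force: [-1.0, 0.0, -3.7]
gripper_width: 0.647
```

>>> {"fn": "send_rows", "kwargs": {
  "commands": [
    {"translation":[0,-0.0003,0.0009],"rot":[0,0,0],"grip":0.04},
    {"translation":[0,0,0],"rot":[0,0,0],"grip":0.04},
    {"translation":[0,0,0],"rot":[0,0,0],"grip":0.04},
    {"translation":[0,0,0],"rot":[0,0,0],"grip":0.04},
    {"translation":[0,0,0],"rot":[0,0,0],"grip":0.04}
  ]
}}

```text
t: 10.9
eef_pos: [0.5459, -0.0154, 0.1109]
tool_rot: [0.153, 0.87, -0.463, -0.074]
contact_force: [-1.4, 0.9, 6.5]
gripper_width: 0.646
```

>>> {"fn": "send_rows", "kwargs": {
  "commands": [
    {"translation":[0,-0.0003,0.0009],"rot":[0,0,0],"grip":0.04},
    {"translation":[0,0,0],"rot":[0,0,0],"grip":0.04},
    {"translation":[0,0,0],"rot":[0,0,0],"grip":0.04},
    {"translation":[0,0,0],"rot":[0,0,0],"grip":0.04},
    {"translation":[0,0,0],"rot":[0,0,0],"grip":0.04}
  ]
}}

```text
t: 11.32
eef_pos: [0.546, -0.0152, 0.1108]
tool_rot: [0.153, 0.87, -0.463, -0.073]
contact_force: [-2.0, 1.2, 11.5]
gripper_width: 0.65
```

```bash
python3 - <<'E'
from cyl import *
w=snap("wrist","10"); c,a=drumnow(); p,r,o=pose()
C,A=fitcyl(w,c,a); C,A=fitcyl(w,C,A); print("fit",C.round(4),A.round(4),"bottom",(C-.05*A).round(4))
E
```

```text
n 17980 rms 0.002586980049929761 axis [0.0036 0.0058 1.    ] shift [0.0025 0.0028] top h 0.0511 5603 bot -0.0497
n 17837 rms 0.0014873030794380967 axis [4.1e-03 5.0e-04 1.0e+00] shift [-0.      0.0001] top h 0.05 5536 bot -0.0509
fit [ 0.5469 -0.015   0.0844] [4.1e-03 5.0e-04 1.0e+00] bottom [ 0.5467 -0.0151  0.0344]
```

>>> {"fn": "send_rows", "kwargs": {
  "commands": [
    {"translation":[0,0,0],"rot":[0,0,0],"grip":0.058},
    {"translation":[0,0,0],"rot":[0,0,0],"grip":0.062},
    {"translation":[0,0,0],"rot":[0,0,0],"grip":0.07},
    {"translation":[0,0,0],"rot":[0,0,0],"grip":0.0854},
    {"translation":[0,0,0],"rot":[0,0,0],"grip":0.0854}
  ]
}}

```text
t: 11.78
eef_pos: [0.5455, -0.0158, 0.109]
tool_rot: [0.153, 0.87, -0.463, -0.074]
contact_force: [0.8, -0.1, -0.4]
gripper_width: 0.998
```

>>> {"fn": "send_rows", "kwargs": {
  "commands": [
    {"translation":[0,0,-0.015],"rot":[0,0,0],"grip":0.0854},
    {"translation":[0,0,-0.025],"rot":[0,0,0],"grip":0.0854},
    {"translation":[0,0,-0.03],"rot":[0,0,0],"grip":0.0854},
    {"translation":[0,0,-0.03],"rot":[0,0,0],"grip":0.0854},
    {"translation":[0,0,-0.03],"rot":[0,0,0],"grip":0.0854}
  ]
}}

```text
t: 12.2
eef_pos: [0.5808, 0.0102, 0.2329]
tool_rot: [0.153, 0.87, -0.463, -0.074]
contact_force: [0.5, 0.8, -0.4]
gripper_width: 0.999
```

```bash
python3 - <<'E'
from h import *
snap("wrist","11")
# pin: tool down. keep x dir -EY
R=lean(0); K=np.array([.555,-.2975,.1325+.002])
plan(K+[0,0,.15],R); print(pose()[2]["q"].round(2))
E
```

```text
pos [0.5846 0.0125 0.2387] world d [-0.0296 -0.31    0.0458] tool d [0.2409 0.2011 0.0251] len 0.3148
rotvec [19.05 -0.88 -0.37] ang 19.07 tool d in final frame [ 0.2395  0.1991 -0.0458]
[ 0.14  0.54 -0.5   1.57  0.35  1.43 -1.42]
```

View pics/wrist11.png

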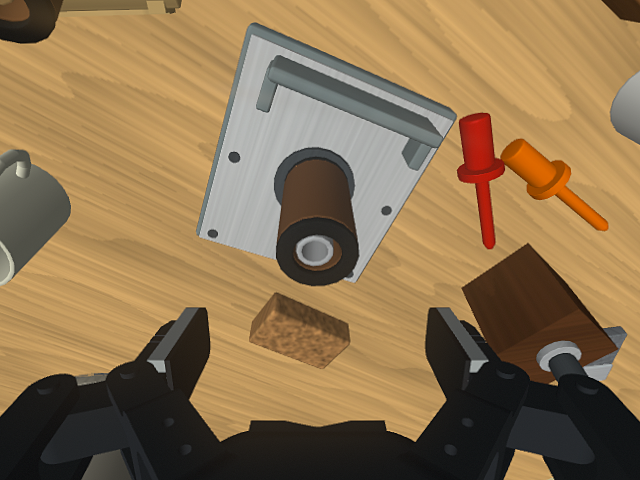

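>>> {"fn": "send_rows", "kwargs": {
  "commands": [
    {"translation":[0.024,0.0205,0.0],"rot":[1.9,-0.09,0],"grip":0.0854},
    {"translation":[0.024,0.0205,0.0],"rot":[1.9,-0.09,0],"grip":0.0854},
    {"translation":[0.024,0.0205,0.0],"rot":[1.9,-0.09,0],"grip":0.0854},
    {"translation":[0.024,0.0205,0.0],"rot":[1.9,-0.09,0],"grip":0.0854},
    {"translation":[0.024,0.0205,-0.002],"rot":[1.9,-0.09,0],"grip":0.0854}
  ]
}}

```text
t: 12.67
eef_pos: [0.5657, -0.1455, 0.2627]
tool_rot: [0.078, 0.879, -0.468, -0.038]
contact_force: [-0.0, -0.8, -0.7]
gripper_width: 1.002
```

>>> {"fn": "send_rows", "kwargs": {
  "commands": [
    {"translation":[0.024,0.02,-0.002],"rot":[1.9,-0.09,0],"grip":0.08},
    {"translation":[0.024,0.02,-0.002],"rot":[1.9,-0.09,0],"grip":0.07},
    {"translation":[0.024,0.02,-0.002],"rot":[1.9,-0.09,0],"grip":0.07},
    {"translation":[0.024,0.02,-0.003],"rot":[1.9,-0.09,0],"grip":0.07},
    {"translation":[0.024,0.02,-0.004],"rot":[1.9,-0.09,0],"grip":0.07}
  ]
}}

```text
t: 13.08
eef_pos: [0.5512, -0.2998, 0.2869]
tool_rot: [0.003, 0.882, -0.47, -0.003]
contact_force: [0.8, 0.4, 0.1]
gripper_width: 0.82
```

```bash
python3 - <<'E'
from h import *
w=snap("wrist","12"); t=snap("top","12")
R=lean(0); K=np.array([.555,-.2975,.1345])
plan(K,R); print(pose()[2]["q"].round(2))
crop(t,200,130,480,330,2.8,"pics/t12.png")
E
```

```text
pos [ 0.5487 -0.3072  0.2869] world d [ 0.0063  0.0097 -0.1524] tool d [-0.0048 -0.0123  0.1523] len 0.1529
rotvec [ 0.67 -0.06 -1.11] ang 1.3 tool d in final frame [-0.0045 -0.0106  0.1524]
[ 0.74  0.41 -0.45  1.6   0.2   1.18 -0.75]
```

View pics/wrist12.png

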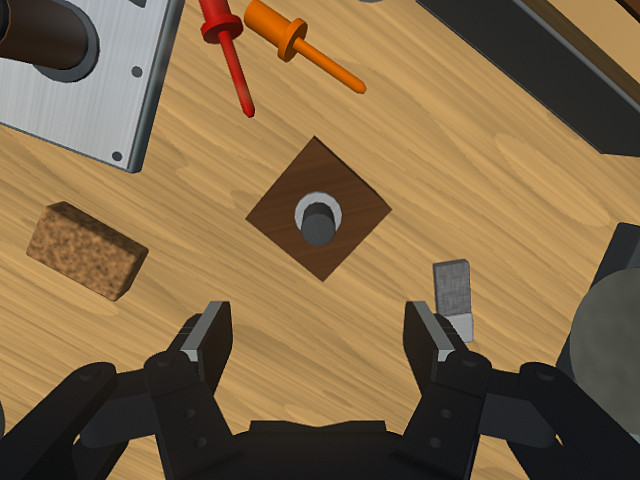

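View pics/t12.png

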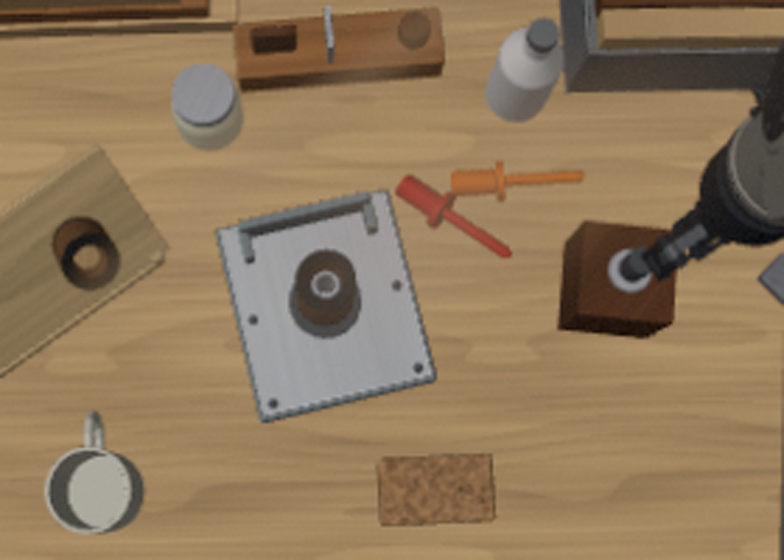

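```bash
python3 - <<'E'
from h import *
w=load("pics/wrist12.npz")
crop(w,280,180,360,260,7,"pics/w12k.png")
k=onplane(w,318.3,231,.153); f=onplane(w,318,215,.108); print("knob",k.round(4),"flange",f.round(4)); print(pose()[0])
plan(np.r_[k[:2],.1345],lean(0))
E
```

```text
knob [ 0.5542 -0.2991  0.153 ] flange [ 0.5553 -0.2981  0.108 ]
[ 0.54871734 -0.30717286  0.28691945]
pos [ 0.5487 -0.3072  0.2869] world d [ 0.0055  0.0081 -0.1524] tool d [-0.0039 -0.0108  0.1523] len 0.1527
rotvec [ 0.67 -0.06 -1.11] ang 1.3 tool d in final frame [-0.0036 -0.0091  0.1524]
```

View pics/w12k.png

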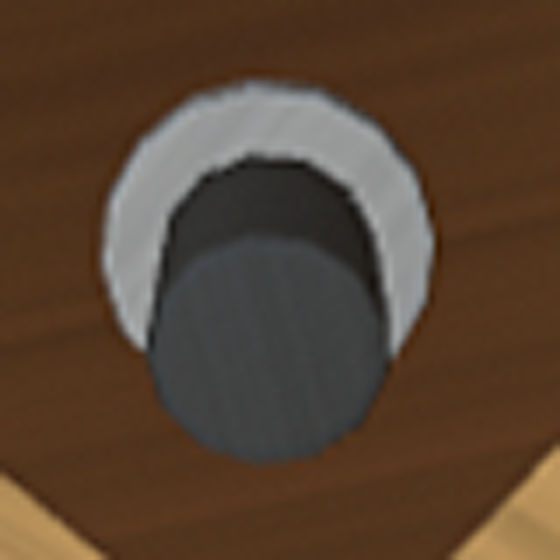

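>>> {"fn": "send_rows", "kwargs": {
  "commands": [
    {"translation":[-0.0042,-0.0103,0.0],"rot":[0.7,0,-1.1],"grip":0.06},
    {"translation":[0,0,0.03],"rot":[0,0,0],"grip":0.06},
    {"translation":[0,0,0.03],"rot":[0,0,0],"grip":0.06},
    {"translation":[0,0,0.03],"rot":[0,0,0],"grip":0.06},
    {"translation":[0,0,0],"rot":[0,0,0],"grip":0.06}
  ]
}}

```text
t: 13.6
eef_pos: [0.5554, -0.2844, 0.1905]
tool_rot: [-0.002, 0.888, -0.46, -0.006]
contact_force: [-1.9, 0.7, -0.5]
gripper_width: 0.704
```

```bash
python3 - <<'E'
from h import *
w=snap("wrist","13")
plan([.5548,-.2983,.1345],lean(0))
E
```

```text
pos [ 0.5568 -0.2853  0.1937] world d [-0.002  -0.013  -0.0592] tool d [0.01   0.0092 0.0591] len 0.0607
rotvec [-0.02  0.51  0.91] ang 1.04 tool d in final frame [0.0096 0.009  0.0592]
```

View pics/wrist13.png

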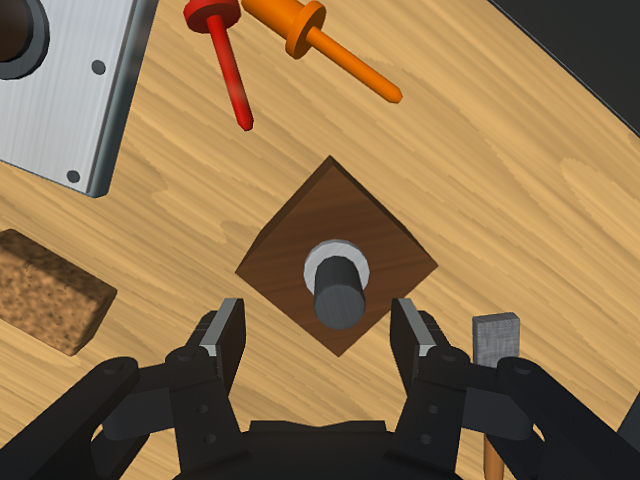

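>>> {"fn": "send_rows", "kwargs": {
  "commands": [
    {"translation":[0.005,0.0045,0.0],"rot":[0,0.3,0.9],"grip":0.06},
    {"translation":[0.0046,0.0045,0],"rot":[0,0.2,0],"grip":0.06},
    {"translation":[0,0,0.01],"rot":[0,0,0],"grip":0.06},
    {"translation":[0,0,0],"rot":[0,0,0],"grip":0.06},
    {"translation":[0,0,0],"rot":[0,0,0],"grip":0.06}
  ]
}}

```text
t: 14.07
eef_pos: [0.556, -0.3018, 0.1869]
tool_rot: [0.0, 0.883, -0.469, 0.003]
contact_force: [-0.4, 0.4, -0.6]
gripper_width: 0.704
```

```bash
python3 - <<'E'
from h import *
w=snap("wrist","14")
plan([.5548,-.2983,.1345],lean(0))
crop(w,220,240,420,400,4,"pics/w14.png")
print(pose()[2]["joint_vel"].round(3))
E
```

```text
pos [ 0.5562 -0.3017  0.187 ] world d [-0.0014  0.0034 -0.0525] tool d [-0.0039 -0.0006  0.0525] len 0.0527
rotvec [-0.18 -0.38 -0.23] ang 0.47 tool d in final frame [-0.0036 -0.0007  0.0525]
[-0.001 -0.001 -0.004 -0.004 -0.001 -0.002 -0.001]
```

View pics/w14.png

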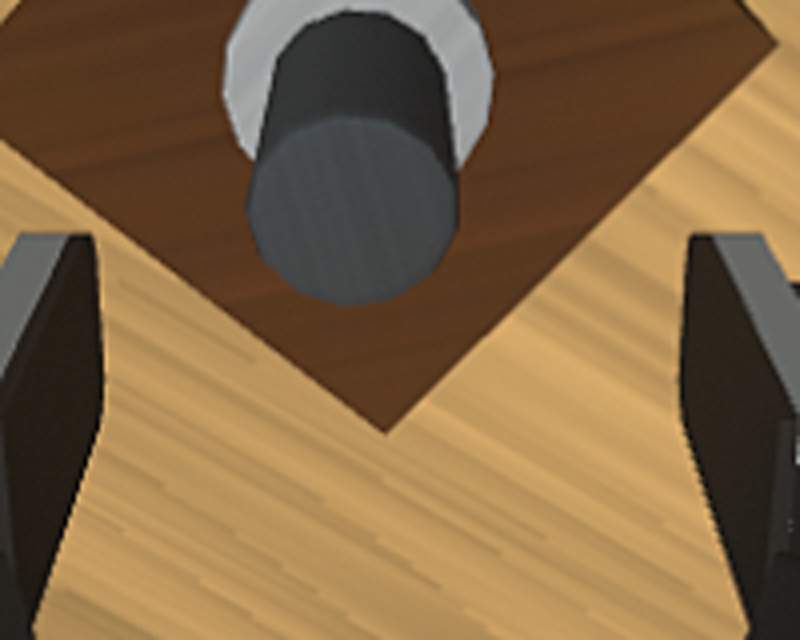

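```bash
python3 - <<'E'
from h import *
w=load("pics/wrist14.npz"); k=onplane(w,308.2,292.3,.153); print(k.round(4)); plan(np.r_[k[:2],.1345],lean(0))
E
```

```text
[ 0.5551 -0.2983  0.153 ]
pos [ 0.5562 -0.3017  0.187 ] world d [-0.0011  0.0034 -0.0525] tool d [-0.0038 -0.0008  0.0525] len 0.0526
rotvec [-0.18 -0.38 -0.23] ang 0.47 tool d in final frame [-0.0034 -0.001   0.0525]
```

>>> {"fn": "send_rows", "kwargs": {
  "commands": [
    {"translation":[-0.0037,-0.0009,0.002],"rot":[-0.2,-0.4,0],"grip":0.06},
    {"translation":[0,0,0.017],"rot":[0,0,0],"grip":0.06},
    {"translation":[0,0,0.017],"rot":[0,0,0],"grip":0.06},
    {"translation":[0,0,0.016],"rot":[0,0,0],"grip":0.06},
    {"translation":[0,0,0],"rot":[0,0,0],"grip":0.06}
  ]
}}

```text
t: 14.53
eef_pos: [0.5529, -0.297, 0.1317]
tool_rot: [0.0, 0.883, -0.469, -0.003]
contact_force: [-0.6, 0.8, -0.4]
gripper_width: 0.699
```

>>> {"fn": "send_rows", "kwargs": {
  "commands": [
    {"translation":[0,0,0],"rot":[0,0,0],"grip":0.04},
    {"translation":[0,0,0],"rot":[0,0,0],"grip":0.034},
    {"translation":[0,0,0],"rot":[0,0,0],"grip":0.028},
    {"translation":[0,0,0],"rot":[0,0,0],"grip":0.015},
    {"translation":[0,0,0],"rot":[0,0,0],"grip":0.015}
  ],
  "force": 60
}}

```text
t: 14.95
eef_pos: [0.5557, -0.2983, 0.1362]
tool_rot: [0.0, 0.883, -0.469, 0.001]
contact_force: [-0.5, 0.7, 6.0]
gripper_width: 0.286
```

```bash
python3 - <<'E'
from h import *
w=snap("wrist","15"); p,r,o=pose(); print(p.round(4),r.apply([0,0,1]).round(4),r.apply([1,0,0]).round(4),o["gripper_width"]*.0854,o["contact_force"])
E
```

```text
[ 0.5557 -0.2983  0.1362] [ 1.3e-03 -8.0e-04 -1.0e+00] [ 0.5602 -0.8283  0.0014] 0.02463555058141626 [-0.88434282  0.82213343  7.10186037]
```

View pics/wrist15.png

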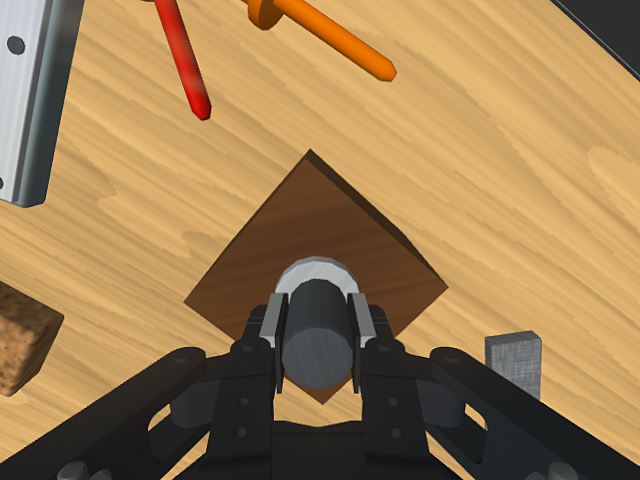

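>>> {"fn": "send_rows", "kwargs": {
  "commands": [
    {"translation":[0,0,-0.01],"rot":[0,0,0],"grip":0.015},
    {"translation":[0,0,-0.025],"rot":[0,0,0],"grip":0.015},
    {"translation":[0,0,-0.035],"rot":[0,0,0],"grip":0.015},
    {"translation":[0,0,-0.04],"rot":[0,0,0],"grip":0.015},
    {"translation":[0,0,-0.04],"rot":[0,0,0],"grip":0.015}
  ],
  "force": 80
}}

```text
t: 15.42
eef_pos: [0.554, -0.2978, 0.2862]
tool_rot: [0.0, 0.883, -0.469, -0.001]
contact_force: [1.2, -0.8, -1.4]
gripper_width: 0.284
```

>>> {"fn": "send_rows", "kwargs": {
  "commands": [
    {"translation":[0,0,-0.015],"rot":[0,0,0],"grip":0.015},
    {"translation":[-0.01,-0.006,0],"rot":[0,0,0],"grip":0.015},
    {"translation":[-0.02,-0.012,0],"rot":[0,0,0],"grip":0.015},
    {"translation":[-0.03,-0.018,0],"rot":[0,0,0],"grip":0.015},
    {"translation":[-0.03,-0.018,0],"rot":[0,0,0],"grip":0.015}
  ]
}}

```text
t: 15.83
eef_pos: [0.5478, -0.1924, 0.2984]
tool_rot: [0.0, 0.883, -0.47, -0.002]
contact_force: [-0.6, 0.8, -1.5]
gripper_width: 0.284
```

```bash
python3 - <<'E'
from h import *
w=snap("wrist","16"); s=snap("scene","16"); p,r,o=pose(); print(o["contact_force"],o["gripper_width"])
plan([.5455,-.015,.30],lean(0))
E
```

```text
[ 0.88209125  0.97431179 -2.54439156] 0.28474619369432197
pos [ 0.5488 -0.1848  0.2991] world d [-0.0033  0.1698  0.0009] tool d [-0.1415 -0.0939 -0.0002] len 0.1699
rotvec [-0.01  0.27  0.36] ang 0.45 tool d in final frame [-0.1421 -0.093  -0.0009]
```

View pics/wrist16.png

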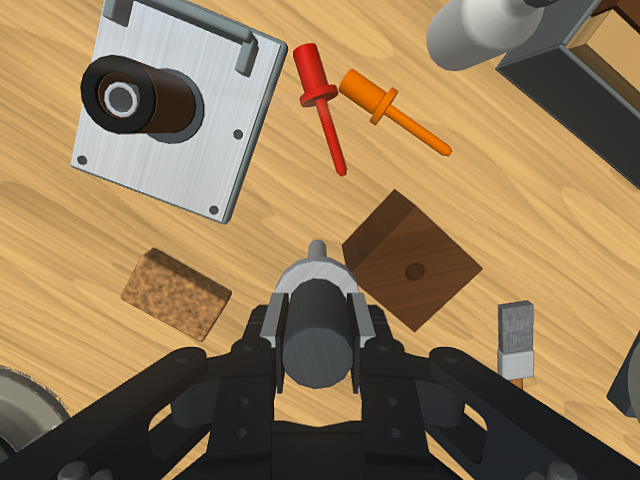

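View pics/scene16.png

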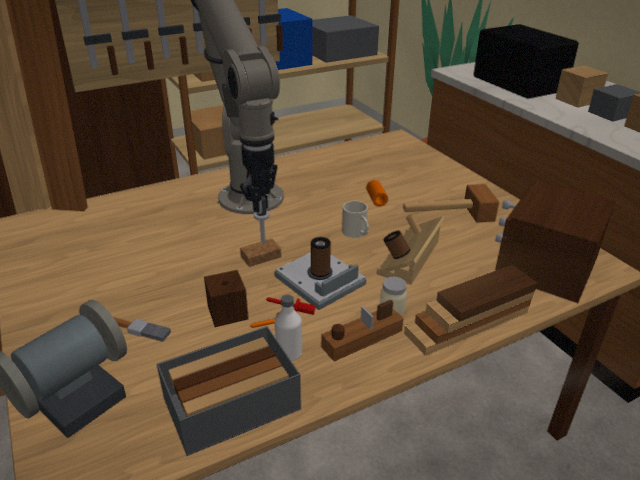

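```bash
python3 - <<'E'
from h import *
w=load("pics/wrist16.npz"); crop(w,80,50,170,140,6,"pics/w16a.png"); crop(w,280,220,360,300,6,"pics/w16b.png")
print(onplane(w,122,97.5,.126).round(4))
print(proj(w,[[.5488,-.1848,.184],[.5488,-.1848,.2]]), onplane(w,318,243,.186).round(4))
E
```

```text
[ 0.5467 -0.0149  0.126 ]
[[308.24136797 236.61256434]
 [307.59940011 243.60707138]] [ 0.5492 -0.1924  0.186 ]
```

View pics/w16a.png

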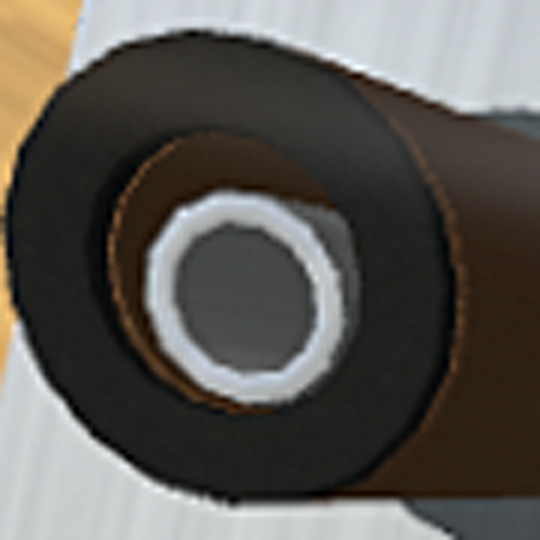

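View pics/w16b.png

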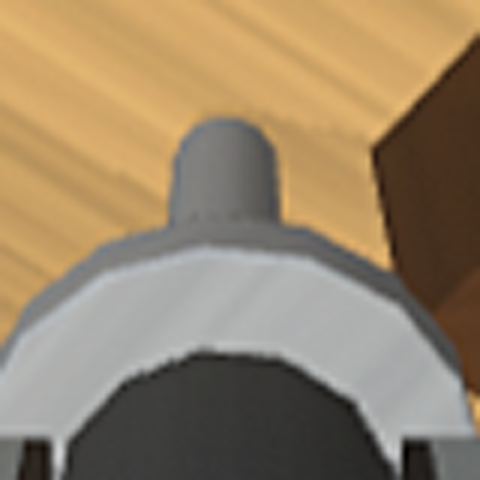

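>>> {"fn": "send_rows", "kwargs": {
  "commands": [
    {"translation":[-0.03,-0.02,0],"rot":[0,0.3,0.3],"grip":0.015},
    {"translation":[-0.035,-0.0235,0],"rot":[0,0,0],"grip":0.015},
    {"translation":[-0.035,-0.0235,0],"rot":[0,0,0],"grip":0.015},
    {"translation":[-0.025,-0.016,0],"rot":[0,0,0],"grip":0.015},
    {"translation":[-0.0165,-0.011,0],"rot":[0,0,0],"grip":0.015}
  ]
}}

```text
t: 16.35
eef_pos: [0.5469, -0.0196, 0.2983]
tool_rot: [0.001, 0.883, -0.469, 0.001]
contact_force: [0.3, 0.3, -1.5]
gripper_width: 0.287
```

>>> {"fn": "send_rows", "kwargs": {
  "commands": [
    {"translation":[0,0,0],"rot":[0,0,0],"grip":0.015},
    {"translation":[0,0,0],"rot":[0,0,0],"grip":0.015},
    {"translation":[0,0,0],"rot":[0,0,0],"grip":0.015},
    {"translation":[0,0,0],"rot":[0,0,0],"grip":0.015},
    {"translation":[0,0,0],"rot":[0,0,0],"grip":0.015}
  ]
}}

```text
t: 16.77
eef_pos: [0.5483, -0.026, 0.2987]
tool_rot: [0.002, 0.881, -0.472, 0.002]
contact_force: [0.9, 0.0, -1.1]
gripper_width: 0.284
```

```bash
python3 - <<'E'
from h import *
plan([.5455,-.015,.30],lean(0))
w=snap("wrist","17"); s=snap("scene","17"); p,r,o=pose(); print(o["joint_vel"].round(3))
crop(s,280,160,360,280,5,"pics/s17.png")
E
```

```text
pos [ 0.5483 -0.026   0.2987] world d [-0.0028  0.011   0.0013] tool d [-0.0107 -0.0038 -0.0013] len 0.0114
rotvec [ 0.09 -0.26 -0.66] ang 0.71 tool d in final frame [-0.0107 -0.0039 -0.0013]
[-0.003 -0.001 -0.006 -0.002 -0.    -0.001 -0.   ]
```

View pics/wrist17.png

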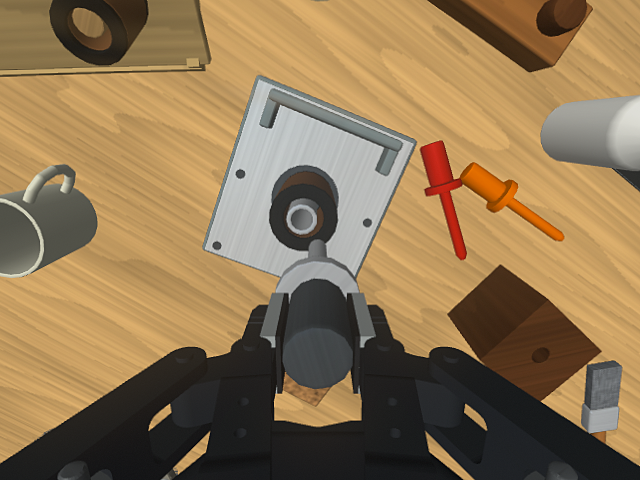

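View pics/s17.png

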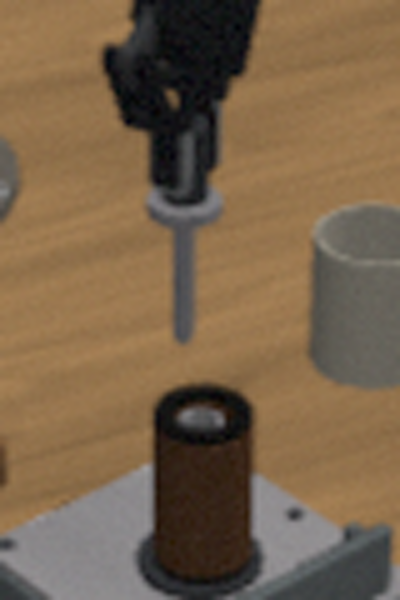

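```bash
python3 - <<'E'
from h import *
w=load("pics/wrist17.npz"); crop(w,260,190,360,290,6,"pics/w17a.png")
print(onplane(w,302,218,.126).round(4))
p,r,o=pose(); z=r.apply([0,0,1]);print(z.round(4))
print("tip proj",proj(w,[p+.1163*z]).round(1), "flange proj", proj(w,[p+.028*z]).round(1), proj(w,[p-.017*z]))
Q=cloud(w); print(Q[250:258,314:322].reshape(-1,3).mean(0).round(4)); 
k=Q[345:370,300:335].reshape(-1,3); print(np.nanmean(k,0).round(4))
E
```

```text
[ 0.5458 -0.0143  0.126 ]
[ 0.0017 -0.0044 -1.    ]
tip proj [[315.9 242.9]] flange proj [[315.3 299.4]] [[314.68680009 357.31560526]]
[ 0.5544 -0.0233  0.224 ]
[ 0.5488 -0.0262  0.3158]
```

View pics/w17a.png

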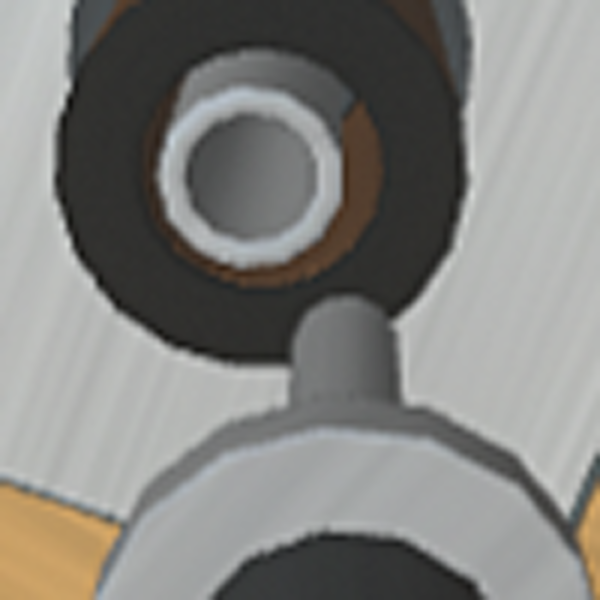

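>>> {"fn": "send_rows", "kwargs": {
  "commands": [
    {"translation":[-0.006,-0.002,0],"rot":[0.1,-0.3,0],"grip":0.015},
    {"translation":[-0.0061,-0.0021,0],"rot":[0,0,0],"grip":0.015},
    {"translation":[0,0,0.01],"rot":[0,0,0],"grip":0.015},
    {"translation":[0,0,0.01],"rot":[0,0,0],"grip":0.015},
    {"translation":[0,0,0],"rot":[0,0,0],"grip":0.015}
  ]
}}

```text
t: 17.28
eef_pos: [0.5437, -0.0123, 0.2764]
tool_rot: [0.0, 0.882, -0.471, -0.002]
contact_force: [-0.7, 0.1, -2.8]
gripper_width: 0.285
```

>>> {"fn": "send_rows", "kwargs": {
  "commands": [
    {"translation":[0,0,0],"rot":[0,0,0],"grip":0.015},
    {"translation":[0,0,0],"rot":[0,0,0],"grip":0.015},
    {"translation":[0,0,0],"rot":[0,0,0],"grip":0.015},
    {"translation":[0,0,0],"rot":[0,0,0],"grip":0.015},
    {"translation":[0,0,0],"rot":[0,0,0],"grip":0.015}
  ]
}}

```text
t: 17.7
eef_pos: [0.5454, -0.0122, 0.2794]
tool_rot: [-0.001, 0.882, -0.471, 0.0]
contact_force: [0.0, -0.1, -1.2]
gripper_width: 0.283
```

```bash
python3 - <<'E'
from h import *
w=snap("wrist","18"); s=snap("scene","18"); p,r,o=pose(); print(p.round(4),r.apply([0,0,1]).round(4))
plan([.5455,-.0145,.26],lean(0))
crop(w,260,190,360,290,6,"pics/w18.png")
crop(s,280,160,360,280,5,"pics/s18.png")
E
```

```text
[ 0.5453 -0.0122  0.2793] [ 0.001  0.001 -1.   ]
pos [ 0.5453 -0.0122  0.2793] world d [ 0.0002 -0.0023 -0.0193] tool d [0.0021 0.0012 0.0193] len 0.0195
rotvec [-0.08  0.02 -0.53] ang 0.53 tool d in final frame [0.002  0.0012 0.0193]
```

View pics/w18.png

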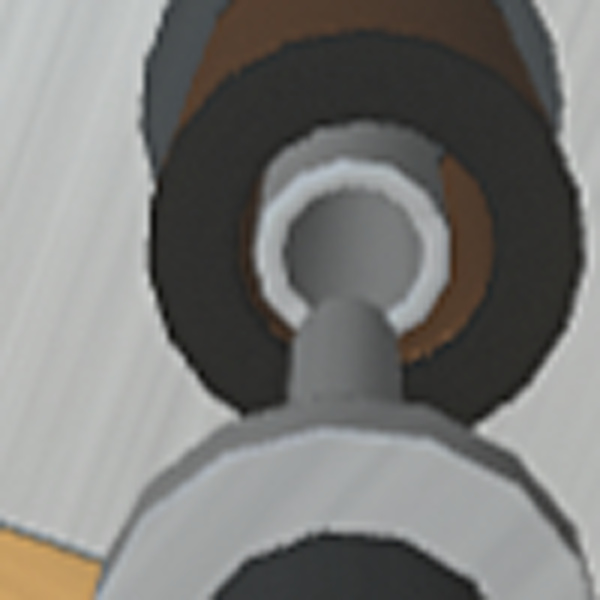

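View pics/s18.png

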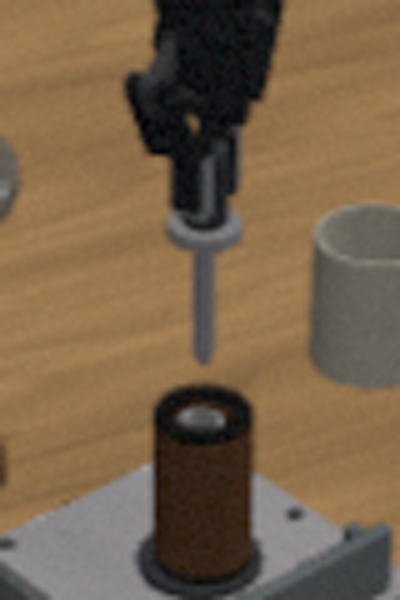

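```bash
python3 - <<'E'
from h import *
w=load("pics/wrist18.npz"); S=onplane(w,318.5,231.5,.126)
p,r,o=pose(); zt=p[2]-.1163; print("S",S.round(4),"pred tip proj",proj(w,[p+.1163*r.apply([0,0,1])]).round(1))
for v in (241,242,243): T=onplane(w,317.6,v,zt); print("tip",T.round(4),"diff tool",r.inv().apply(np.r_[(S-T)[:2],0]).round(4))
E
```

```text
S [ 0.5451 -0.0142  0.126 ] pred tip proj [[316.2 243.5]]
tip [ 0.5474 -0.0118  0.163 ] diff tool [ 0.0007  0.0032 -0.    ]
tip [ 0.5468 -0.0122  0.163 ] diff tool [ 0.0007  0.0025 -0.    ]
tip [ 0.5462 -0.0126  0.163 ] diff tool [ 0.0007  0.0018 -0.    ]
```

>>> {"fn": "send_rows", "kwargs": {
  "commands": [
    {"translation":[0.0008,0.002,0.004],"rot":[0,0,0],"grip":0.015},
    {"translation":[0,0,0.01],"rot":[0,0,0],"grip":0.015},
    {"translation":[0,0,0.01],"rot":[0,0,0],"grip":0.015},
    {"translation":[0,0,0.006],"rot":[0,0,0],"grip":0.015},
    {"translation":[0,0,0],"rot":[0,0,0],"grip":0.015}
  ]
}}

```text
t: 18.22
eef_pos: [0.5427, -0.0141, 0.2468]
tool_rot: [0.0, 0.882, -0.471, -0.002]
contact_force: [0.2, 0.9, -2.1]
gripper_width: 0.287
```

>>> {"fn": "send_rows", "kwargs": {
  "commands": [
    {"translation":[0,0,0],"rot":[0,0,0],"grip":0.015},
    {"translation":[0,0,0],"rot":[0,0,0],"grip":0.015},
    {"translation":[0,0,0],"rot":[0,0,0],"grip":0.015},
    {"translation":[0,0,0],"rot":[0,0,0],"grip":0.015},
    {"translation":[0,0,0],"rot":[0,0,0],"grip":0.015}
  ]
}}

```text
t: 18.63
eef_pos: [0.5442, -0.0138, 0.2495]
tool_rot: [-0.001, 0.882, -0.471, 0.0]
contact_force: [-0.0, -1.1, -1.6]
gripper_width: 0.284
```

```bash
python3 - <<'E'
from h import *
w=snap("wrist","19"); s=snap("scene","19"); p,r,o=pose(); print(p.round(4),r.apply([0,0,1]).round(4))
crop(w,260,190,360,290,6,"pics/w19.png")
crop(s,280,160,360,280,5,"pics/s19.png")
E
```

```text
[ 0.5441 -0.0139  0.2493] [ 0.001  0.001 -1.   ]
```

View pics/w19.png

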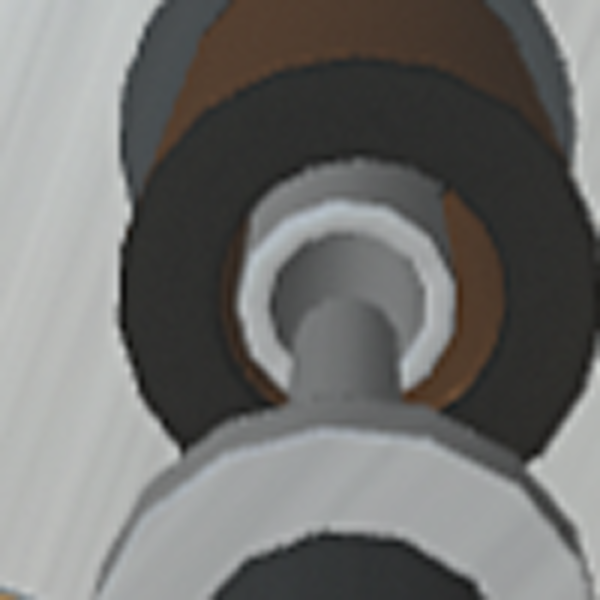

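View pics/s19.png

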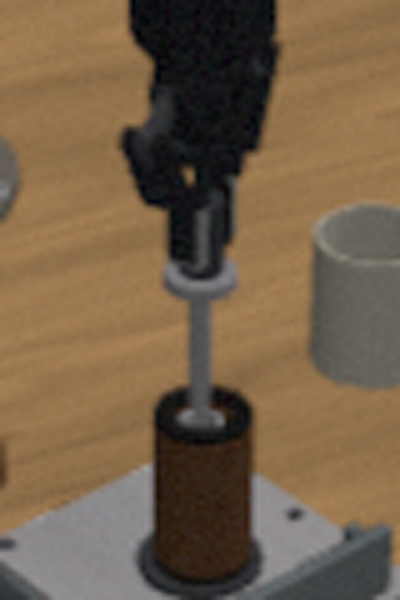

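```bash
python3 - <<'E'
from h import *
w=load("pics/wrist19.npz"); p,r,o=pose()
S=onplane(w,318,239.6,.126); zt=p[2]-.1163; print("S",S.round(4),zt, proj(w,[p+.1163*r.apply([0,0,1])]).round(1))
for v in (241,242,243): T=onplane(w,317.7,v,zt); print("tip",T.round(4),"diff tool",r.inv().apply(np.r_[(S-T)[:2],0]).round(4))
# far edge of 12mm shaft & tip circle radii projection
th=np.linspace(0,2*np.pi,50)
for rad,h in((.003,.1163),(.004,.1163),(.006,.1063),(.006,.108)):
    P=p+[0,0,-h]+rad*np.c_[np.cos(th),np.sin(th),0*th]; q=proj(w,P); print(rad,q.min(0).round(1),q.max(0).round(1))
E
```

```text
S [ 0.5455 -0.0143  0.126 ] 0.1330471678112577 [[316.3 243.5]]
tip [ 0.5462 -0.0136  0.133 ] diff tool [ 0.0002  0.0011 -0.    ]
tip [ 0.5457 -0.014   0.133 ] diff tool [ 0.0002  0.0004 -0.    ]
tip [ 0.5451 -0.0143  0.133 ] diff tool [ 0.0002 -0.0004  0.    ]
0.003 [311.9 239.5] [320.7 247.9]
0.004 [310.5 238.1] [322.2 249.3]
0.006 [307.2 239.4] [325.4 256.8]
0.006 [307.2 238.7] [325.4 256. ]
```

>>> {"fn": "send_rows", "kwargs": {
  "commands": [
    {"translation":[0,0,0.005],"rot":[0,0,0],"grip":0.015},
    {"translation":[0,0,0.005],"rot":[0,0,0],"grip":0.015},
    {"translation":[0,0,0.005],"rot":[0,0,0],"grip":0.015},
    {"translation":[0,0,0],"rot":[0,0,0],"grip":0.015},
    {"translation":[0,0,0],"rot":[0,0,0],"grip":0.015}
  ]
}}

```text
t: 19.15
eef_pos: [0.5436, -0.0139, 0.2335]
tool_rot: [-0.0, 0.882, -0.471, -0.001]
contact_force: [1.2, -0.2, -1.8]
gripper_width: 0.284
```

>>> {"fn": "send_rows", "kwargs": {
  "commands": [
    {"translation":[0,0,0.005],"rot":[0,0,0],"grip":0.015},
    {"translation":[0,0,0.005],"rot":[0,0,0],"grip":0.015},
    {"translation":[0,0,0.005],"rot":[0,0,0],"grip":0.015},
    {"translation":[0,0,0.005],"rot":[0,0,0],"grip":0.015},
    {"translation":[0,0,0],"rot":[0,0,0],"grip":0.015}
  ]
}}

```text
t: 19.57
eef_pos: [0.5433, -0.014, 0.2128]
tool_rot: [-0.0, 0.882, -0.471, -0.001]
contact_force: [-0.0, -1.2, -2.0]
gripper_width: 0.28
```

>>> {"fn": "send_rows", "kwargs": {
  "commands": [
    {"translation":[0.0003,-0.0005,0.005],"rot":[0,0,0],"grip":0.015},
    {"translation":[0,0,0.005],"rot":[0,0,0],"grip":0.015},
    {"translation":[0,0,0.005],"rot":[0,0,0],"grip":0.015},
    {"translation":[0,0,0.005],"rot":[0,0,0],"grip":0.015},
    {"translation":[0,0,0],"rot":[0,0,0],"grip":0.015}
  ]
}}

```text
t: 19.98
eef_pos: [0.5439, -0.0139, 0.1929]
tool_rot: [-0.0, 0.882, -0.471, -0.001]
contact_force: [0.4, -0.3, -1.5]
gripper_width: 0.286
```

>>> {"fn": "send_rows", "kwargs": {
  "commands": [
    {"translation":[0,0,0.005],"rot":[0,0,0],"grip":0.015},
    {"translation":[0,0,0.004],"rot":[0,0,0],"grip":0.015},
    {"translation":[0,0,0.004],"rot":[0,0,0],"grip":0.015},
    {"translation":[0,0,0],"rot":[0,0,0],"grip":0.015},
    {"translation":[0,0,0],"rot":[0,0,0],"grip":0.015}
  ]
}}

```text
t: 20.4
eef_pos: [0.5445, -0.0137, 0.1808]
tool_rot: [-0.0, 0.882, -0.471, -0.0]
contact_force: [0.0, 0.5, -1.5]
gripper_width: 0.276
```

Expected seat at TCP z ≈ 0.170; approaching slowly.

>>> {"fn": "send_rows", "kwargs": {
  "commands": [
    {"translation":[0,0,0.003],"rot":[0,0,0],"grip":0.015},
    {"translation":[0,0,0.003],"rot":[0,0,0],"grip":0.015},
    {"translation":[0,0,0.002],"rot":[0,0,0],"grip":0.015},
    {"translation":[0,0,0],"rot":[0,0,0],"grip":0.015},
    {"translation":[0,0,0],"rot":[0,0,0],"grip":0.015}
  ]
}}

```text
t: 20.82
eef_pos: [0.5445, -0.0138, 0.1729]
tool_rot: [-0.001, 0.882, -0.471, -0.0]
contact_force: [-0.7, 0.5, -1.2]
gripper_width: 0.282
```

>>> {"fn": "send_rows", "kwargs": {
  "commands": [
    {"translation":[0,0,0.001],"rot":[0,0,0],"grip":0.015},
    {"translation":[0,0,0.001],"rot":[0,0,0],"grip":0.015},
    {"translation":[0,0,0],"rot":[0,0,0],"grip":0.015},
    {"translation":[0,0,0],"rot":[0,0,0],"grip":0.015},
    {"translation":[0,0,0],"rot":[0,0,0],"grip":0.015}
  ]
}}

```text
t: 21.23
eef_pos: [0.5446, -0.0137, 0.1712]
tool_rot: [-0.001, 0.882, -0.471, 0.0]
contact_force: [0.2, 0.0, -1.7]
gripper_width: 0.281
```

>>> {"fn": "send_rows", "kwargs": {
  "commands": [
    {"translation":[0,0,0.001],"rot":[0,0,0],"grip":0.015},
    {"translation":[0,0,0],"rot":[0,0,0],"grip":0.015},
    {"translation":[0,0,0],"rot":[0,0,0],"grip":0.015},
    {"translation":[0,0,0],"rot":[0,0,0],"grip":0.015},
    {"translation":[0,0,0],"rot":[0,0,0],"grip":0.015}
  ]
}}

```text
t: 21.65
eef_pos: [0.5448, -0.0137, 0.1703]
tool_rot: [-0.001, 0.882, -0.471, 0.0]
contact_force: [-0.4, -0.1, -0.1]
gripper_width: 0.284
```

>>> {"fn": "send_rows", "kwargs": {
  "commands": [
    {"translation":[0,0,0.0007],"rot":[0,0,0],"grip":0.015},
    {"translation":[0,0,0],"rot":[0,0,0],"grip":0.015},
    {"translation":[0,0,0],"rot":[0,0,0],"grip":0.015},
    {"translation":[0,0,0],"rot":[0,0,0],"grip":0.015},
    {"translation":[0,0,0],"rot":[0,0,0],"grip":0.015}
  ]
}}

```text
t: 22.07
eef_pos: [0.5449, -0.0137, 0.1703]
tool_rot: [-0.001, 0.882, -0.471, 0.0]
contact_force: [-1.1, -1.0, 7.0]
gripper_width: 0.285
```

>>> {"fn": "send_rows", "kwargs": {
  "commands": [
    {"translation":[0,0,0],"rot":[0,0,0],"grip":0.028},
    {"translation":[0,0,0],"rot":[0,0,0],"grip":0.035},
    {"translation":[0,0,0],"rot":[0,0,0],"grip":0.05},
    {"translation":[0,0,0],"rot":[0,0,0],"grip":0.07},
    {"translation":[0,0,0],"rot":[0,0,0],"grip":0.07}
  ]
}}

```text
t: 22.48
eef_pos: [0.5446, -0.0138, 0.1693]
tool_rot: [-0.001, 0.882, -0.471, -0.0]
contact_force: [0.0, -1.4, -0.1]
gripper_width: 0.813
```

>>> {"fn": "send_rows", "kwargs": {
  "commands": [
    {"translation":[0,0,-0.01],"rot":[0,0,0],"grip":0.07},
    {"translation":[0,0,-0.02],"rot":[0,0,0],"grip":0.07},
    {"translation":[0,0,-0.03],"rot":[0,0,0],"grip":0.07},
    {"translation":[0,0,-0.03],"rot":[0,0,0],"grip":0.07},
    {"translation":[0,0,-0.03],"rot":[0,0,0],"grip":0.07}
  ]
}}

```text
t: 22.9
eef_pos: [0.5443, -0.0137, 0.2914]
tool_rot: [-0.001, 0.882, -0.471, -0.0]
contact_force: [0.2, -0.4, -0.1]
gripper_width: 0.82
```

>>> {"fn": "send_rows", "kwargs": {
  "commands": [
    {"translation":[0,0.02,-0.01],"rot":[0,0,0],"grip":0.07},
    {"translation":[0,0.02,0],"rot":[0,0,0],"grip":0.07},
    {"translation":[0,0.02,0],"rot":[0,0,0],"grip":0.07},
    {"translation":[0,0,0],"rot":[0,0,0],"grip":0.07},
    {"translation":[0,0,0],"rot":[0,0,0],"grip":0.07}
  ]
}}

```text
t: 23.32
eef_pos: [0.4943, -0.0478, 0.3002]
tool_rot: [-0.0, 0.882, -0.472, 0.001]
contact_force: [-0.7, 0.4, 1.1]
gripper_width: 0.821
```

```bash
python3 - <<'E'
from h import *
w=snap("wrist","20"); s=snap("scene","20"); t=snap("top","20"); p,r,o=pose(); print(o["t"],p.round(4),o["contact_force"],o["gripper_width"])
crop(s,250,170,450,320,4,"pics/s20.png"); cv2.imwrite("pics/w20.png",w["pixels"][:,:,::-1])
E
```

```text
23.4667 [ 0.4953 -0.0465  0.2997] [-0.14959169  0.3836265   0.10671743] 0.8165048903243352
```

View pics/s20.png

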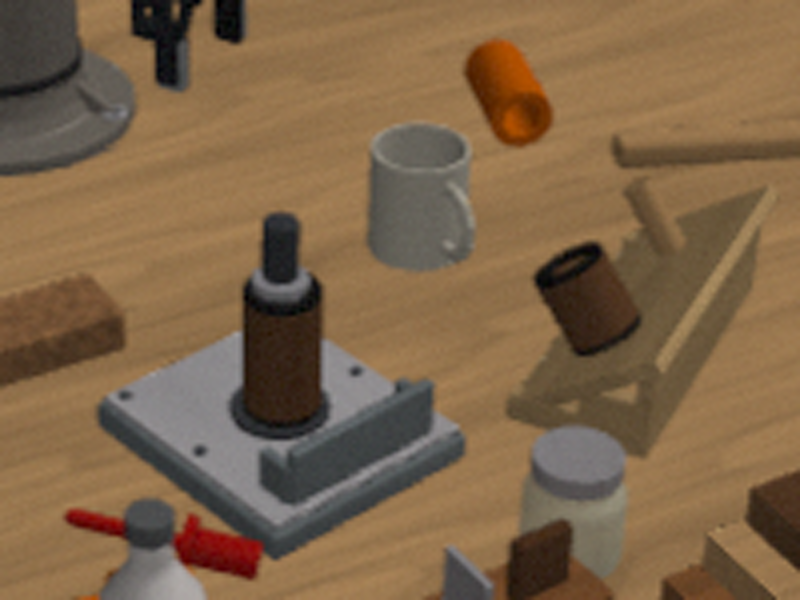

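View pics/w20.png

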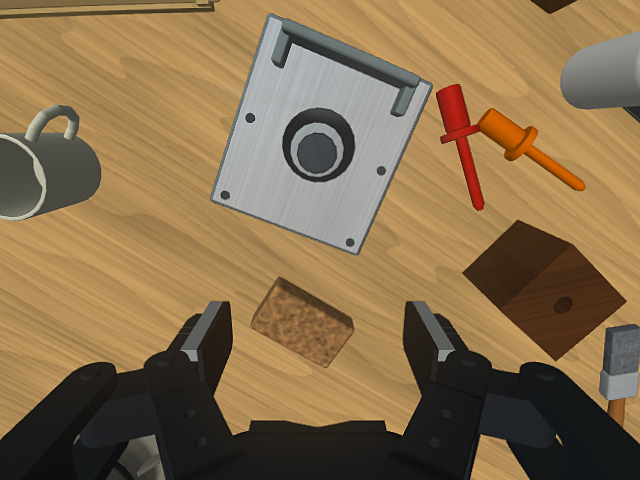

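```bash
python3 - <<'E'
from h import *
w=load("pics/wrist20.npz"); Q=cloud(w)
print("knob top",np.nanmedian(Q[145:160,310:326].reshape(-1,3),0).round(4))
P=Q[100:190,275:360].reshape(-1,3); z=P[:,2]; h,e=np.histogram(z[z>.1],np.arange(.1,.2,.002)); print([(e[i].round(3),h[i]) for i in range(len(h)) if h[i]>30])
# unmoved check: top images before/after away from the arm
a=load("pics/top0.npz")["pixels"].astype(int);b=load("pics/top20.npz")["pixels"].astype(int)
d=(abs(a-b).max(2)>40).astype(np.uint8); k,l,st,ce=cv2.connectedComponentsWithStats(cv2.dilate(d,np.ones((3,3))))
for i in range(1,k):
    if st[i,4]>60: print(st[i],ce[i].round(0))
E
```

```text
knob top [ 0.5456 -0.0147  0.1874]
[(np.float64(0.132), np.int64(660)), (np.float64(0.134), np.int64(1281)), (np.float64(0.14), np.int64(280)), (np.float64(0.142), np.int64(677)), (np.float64(0.184), np.int64(116)), (np.float64(0.186), np.int64(974)), (np.float64(0.188), np.int64(202))]
[  273   166   177   314 23858] [371. 336.]
[412 174  19  21 284] [421. 183.]
[392 191  17   5  71] [401. 193.]
[416 218  18  18 206] [424. 227.]
[178 234  27  35 736] [191. 251.]
[624 335  16  12 134] [632. 340.]
[ 571  338   69   42 1750] [609. 360.]
[617 400  23  32 401] [631. 420.]
[ 568  436   72   44 1678] [608. 463.]
```

View pics/top20.png

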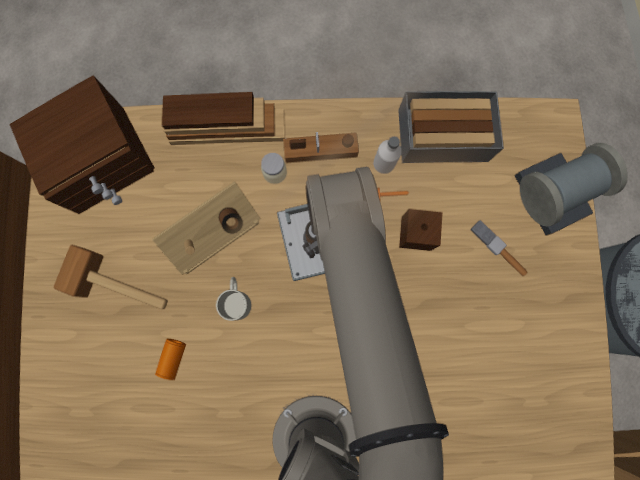

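```bash
python3 - <<'E'
from station import *
print(hand_in())
E
```

```text
the job is handed in; nothing more can be done
None
```

The job is done and handed in at about 23.5 s. I took the tall drum off its peg and lowered it by hand over the spindle until it touched the collar. I then let go of it, moved the locking pin from its block into the spindle bore and let go of that too.

**Last checks, which agreed with what was expected:**
- **Drum:** its bottom measured 34.4 mm above the bench while still gripped (collar 34 mm). After the release its top read about 134 mm.
- **Pin:** the flange top reads about 142 mm and the knob top 187.4 mm, with the knob centred on the spindle.
- **Robot:** the gripper is open and clear of everything. The highest force reading I saw was about 12 N.
- **Other objects:** the short drum, mug, glue bottle, jar, plane, sanding block, mallet and brush show no change between the first and last top pictures.

**What disagreed:**
- **Distractor pins:** the red and orange pins stood on their tips at the start and were lying on the bench in the scene picture at about 5 s. The arm had only passed over that area at about 0.36 m height and was holding nothing, so they seem to have toppled on their own.
- **Camera positions:** the scene camera's positions were up to about 10 mm off the other two in x. I used the wrist and top cameras for the fits.
- **Drum lowering:** the drum touched the spindle sideways once on the way down, at under 4 N. I shifted about 1.5 mm and the force went away.

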